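Move headset boards to the burn-in rack in reverse order

TASK

Move the four headset circuit boards from the blue carrier into the card guides of the metal burn-in rack in reverse order: the board now nearest the robot goes to the rack slot farthest from the robot, the next one to the slot before it, and so on, until the farthest board stands in the nearest slot. Lower each board down its guides until it is fully home and upright rather than dropping it in, and let go of it.

Things in the scene. Friction and masses are not known exactly. Their poses are not given: they have to be found in the camera images.
- board_long: Green board on edge, 5 (x) x 70 (y) x 78 mm tall, 75-145 g; white grip bar on top, 10 mm thick in x, centred, 75 to 105 mm up. Origin: middle of the lower edge; z up. Parts stick out up to 19 mm from the +x face, below 60 mm. Longest bar, 68 mm in y, nearly the whole width; a finned aluminium heat sink.
- board_short: Green board on edge, 5 (x) x 70 (y) x 78 mm tall, 75-145 g; white grip bar on top, 10 mm thick in x, centred, 75 to 105 mm up. Origin: middle of the lower edge; z up. Parts stick out up to 19 mm from the +x face, below 60 mm. Shortest bar, 26 mm in y; a dark square transformer block.
- board_medium: Green board on edge, 5 (x) x 70 (y) x 78 mm tall, 75-145 g; white grip bar on top, 10 mm thick in x, centred, 75 to 105 mm up. Origin: middle of the lower edge; z up. Parts stick out up to 19 mm from the +x face, below 60 mm. Bar 46 mm in y with plain ends; two round steel cans.
- board_knobs: Green board on edge, 5 (x) x 70 (y) x 78 mm tall, 75-145 g; white grip bar on top, 10 mm thick in x, centred, 75 to 105 mm up. Origin: middle of the lower edge; z up. Parts stick out up to 19 mm from the +x face, below 60 mm. Bar 46 mm in y ending in two upright round posts of 18 mm diameter (28 mm flat bar between them); a round copper coil.
- rack: Fixed metal rack to fill, 260 (x) x 110 (y) mm. Origin: underside centre, on the table; x runs along the row away from the robot (+-0.25 rad). 4 slots at x = -90, -30, 30, 90 mm, boards across the row, either way round; seat 10 mm up. Guides hold the side edges: 7 x 76 mm gap, 34 mm high, then flared to 23 x 92 mm at 46 mm above the seat; middle open.
- carrier: Fixed blue plastic carrier the boards start in, 260 (x) x 110 (y) mm, beside the rack, left or right of it. Origin: underside centre, on the table; x runs along the row away from the robot (+-0.25 rad). Its 4 guide stands are at x = -90, -30, 30, 90 mm; which board is in which varies.
- stand_long: Blue guide stand fixed on the carrier, holding the long-bar board at the start; guides as the rack's, all four stands alike. Origin: underside centre, 6 mm above the table; seat 4 mm above that. Axes as the carrier's. It stays, marking where that board came from.
- stand_short: Blue guide stand fixed on the carrier, holding the short-bar board at the start; guides as the rack's, all four stands alike. Origin: underside centre, 6 mm above the table; seat 4 mm above that. Axes as the carrier's. It stays, marking where that board came from.
- stand_medium: Blue guide stand fixed on the carrier, holding the medium-bar board at the start; guides as the rack's, all four stands alike. Origin: underside centre, 6 mm above the table; seat 4 mm above that. Axes as the carrier's. It stays, marking where that board came from.
- stand_knobs: Blue guide stand fixed on the carrier, holding the knobbed board at the start; guides as the rack's, all four stands alike. Origin: underside centre, 6 mm above the table; seat 4 mm above that. Axes as the carrier's. It stays, marking where that board came from.
Things that resemble listed ones, but are neither listed nor needed, are in the scene too. What is shaped like the board_long but red is not meant.

How it is judged:
By the outcome, as a careful person would: the job done as asked, in the order asked, and still so for the second after the job is handed in, with the robot touching nothing.
It also fails if it takes over 115 s, if anything falls off the work surface, if the arm or the gripper's body presses on something with over 40 N, if the wrist force passes 120 N, or if a joint passes its speed limit or range.

ROBOT

A 6-joint arm with a two-finger parallel gripper is mounted at the origin on the work surface. World frame = base frame: x ahead of the robot, y to its left, z up, the work surface at z = 0. Lengths are in m, angles in degrees, forces in N, time in s.
With the tool pointing down it reaches from about 0.35 to 0.875 m from the base axis. Payload 4.2 kg.
Tool frame: the origin (TCP) lies midway between the tips of the shut fingers; the grasp point (between the pads) lies 19 mm behind it; z points along the fingers, y is the direction in which the jaws open and shut (so a half turn about z gives the same grasp; the last joint's range is limited). The gripper opens to 87 mm and grips with 3 to 60 N. Pads are 19 mm wide; open, the fingers measure 117 mm over their backs; the gripper's body (75 mm by 190 mm) begins 51 mm behind the grasp point.
Start: joints at [88.098, 22.042, 0.453, 0, -68.411, -14.817], TCP at [0.18, 0.599, 0.223] pointing down, gripper open.
Joint ranges: [-179.83, 179.83], [-69.29, 118.12], [-61.27, 80.66], [-181.25, 117.63], [-171.15, -9.14], [-177.46, 177.46]. Speed limits (degrees/s): [159.86, 159.86, 180, 180, 180, 180].

INTERFACE

Orientations are given as a 3x3 rotation matrix whose columns are the frame's x, y, z axes.
In Python, from station import sense, capture, finish_job gives the robot as it stands. The module is installed in compiled form; this text tells all that it offers.
- The arm moves only by the shell command python3 -m jog 'ROWS' [OPENING]. ROWS is JSON, a list of rows, each a list of 6 numbers: the shift along the tool's x, y, z in cm, then the turn, a rotation vector about the tool's x, y, z in degrees. In form: [[dx, dy, dz, wx, wy, wz], ...]. A call has exactly 5 rows; each row shifts and turns the commanded pose from where the row before left it, along the tool's axes as they then stand; what a row does not reach is not made up. A row lasts 1/12 s, in which the tool goes at most 41.7 mm and 7.16 degrees, less where a joint would pass 70% of its speed; a pose out of reach is approached as far as the arm can. A call is refused whole if a number of a shift passes 4.17 or a number of a turn 7.16, either way. A call with a gripper value outside its range is refused whole. OPENING is the finger opening in cm, from 0 to 8.7, set as the call begins (- or left out, the last holds). The fingers move at their own pace and stop on an object; the grip force is fixed at half the most. Time passes only in rows, so rows that do not move let the fingers close, or fill a call up. It gives the time, the measured TCP pose, the force and the opening at its end, in the units of the state.
- sense(): the state, without advancing time (a new reading comes with each control period).
- capture(name): name is "side" or "top"; returns a dict with "frame" (400x640x3 uint8, red, green, blue), "fx", "fy", "cx", "cy" (pixels), "dist" ([k1, k2, p1, p2, k3] as OpenCV has them; the pictures are not rectified), "world_to_cam" (4x4, takes a point from world to camera coordinates). Camera axes: x right, y up, looking along -z (the intrinsics and any distortion apply to the point x, -y, -z); pixel columns grow to the right and rows downward; lengths in m; the calibration is good to about 2 mm. A picture is of the moment at which its call begins. There is no depth.
- finish_job(): hands the job in, once; it reports no verdict.
The state is a dict: "time_s": time; "joints": joint angles; "joint_velocities": joint speeds; "effort": joint torques, N m; "tcp_pos": TCP position; "ee_rot": TCP orientation; "wrist_force": force on the tool from outside, world axes, zero at the start; "moment": the same for the moment, N m; "gripper_width": opening from 0.0 (shut) to 1.0 (fully open).
Only numpy, scipy, OpenCV 4.12 (cv2) and the standard library are available. Lean on these libraries where they do the work, as an engineer would, in place of code of your own. Each camera call takes 0.05 s, during which the arm holds its last target.

## Working session

There is one attempt and no reset: what is moved stays moved. The work goes in short steps, Python scripts to look and compute and a shell command to move; the robot and the scene stay as the last step left them, time stands still between calls to the robot, and variables do not carry over. Pictures are saved under pics/ and viewed, and the job is handed in when it is done.

```bash
mkdir -p pics
cat > h.py <<'E'
import numpy as np, cv2
from station import sense, capture
def snap(cam,fn):
    c=capture(cam); cv2.imwrite('pics/'+fn+'.png',c['frame'][:,:,::-1]); 
    import pickle; pickle.dump(c,open('pics/'+fn+'.pkl','wb')); return c
def load(fn):
    import pickle; return pickle.load(open('pics/'+fn+'.pkl','rb'))
def K(c): return np.array([[c['fx'],0,c['cx']],[0,c['fy'],c['cy']],[0,0,1.]])
def proj(c,P):
    P=np.atleast_2d(P); W=np.array(c['world_to_cam']); Q=P@W[:3,:3].T+W[:3,3]; Q=Q*[1,-1,-1]
    return cv2.projectPoints(Q,np.zeros(3),np.zeros(3),K(c),np.array(c['dist'],float))[0].reshape(-1,2)
def ray(c,uv,z):
    uv=np.array(uv,float).reshape(-1,1,2); n=cv2.undistortPoints(uv,K(c),np.array(c['dist'],float)).reshape(-1,2)
    W=np.array(c['world_to_cam']);R=W[:3,:3];o=-R.T@W[:3,3]
    d=np.c_[n[:,0],-n[:,1],-np.ones(len(n))]@R
    return o+d*((z-o[2])/d[:,2])[:,None]
def crop(fn,u0,v0,u1,v1,s,out):
    im=cv2.imread('pics/'+fn+'.png')[v0:v1,u0:u1]; cv2.imwrite('pics/'+out+'.png',cv2.resize(im,None,fx=s,fy=s,interpolation=cv2.INTER_CUBIC))
E
python3 - <<'E'
from h import *
for n in('top','side'):
    c=snap(n,n+'0'); W=np.array(c['world_to_cam']); print(n,-W[:3,:3].T@W[:3,3],W[:3,:3].round(3).tolist(),c['fx'],c['dist'])
s=sense();print(s)
E
```

```text
top [0.40824859 0.00545593 1.08102229] [[0.02, -1.0, -0.017], [0.985, 0.017, 0.172], [-0.171, -0.02, 0.985]] 438.29525447180146 [-0.00321499  0.          0.          0.          0.        ]
side [ 0.53523002 -0.66288389  0.52015802] [[0.993, -0.112, -0.024], [0.085, 0.575, 0.814], [-0.077, -0.811, 0.58]] 397.92778273087504 [-0.07557903  0.          0.          0.          0.        ]
{'time_s': 0.1, 'joints': array([ 8.80993404e+01,  2.20857591e+01,  3.90663552e-01, -2.48818782e-02,
       -6.84106541e+01, -1.48169800e+01]), 'joint_velocities': array([-0.08068348, -0.00786907,  0.26745887,  0.1130939 , -0.02441604,
        0.20650455]), 'effort': array([-1.15775029e-05, -3.91690528e+01,  1.87933964e+01,  4.23192546e+00,
        1.34092377e-02, -7.39427514e-05]), 'tcp_pos': array([0.17961208, 0.5981011 , 0.22159726]), 'ee_rot': array([[ 9.57687915e-01, -2.87808342e-01, -4.64796187e-04],
       [-2.87808705e-01, -9.57686168e-01, -1.83123768e-03],
       [ 8.19166001e-05,  1.88752658e-03, -9.99998215e-01]]), 'wrist_force': array([-0.05847949,  0.1222815 , -0.19971057]), 'moment': array([0.01078539, 0.00462965, 0.01580946]), 'gripper_width': 0.9992005045913357}
```

View pics/top0.png

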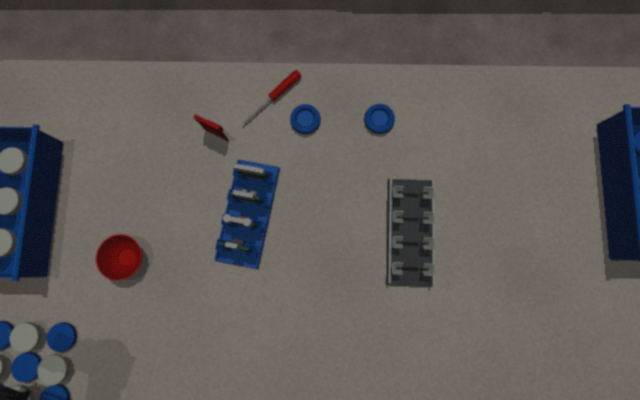

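View pics/side0.png

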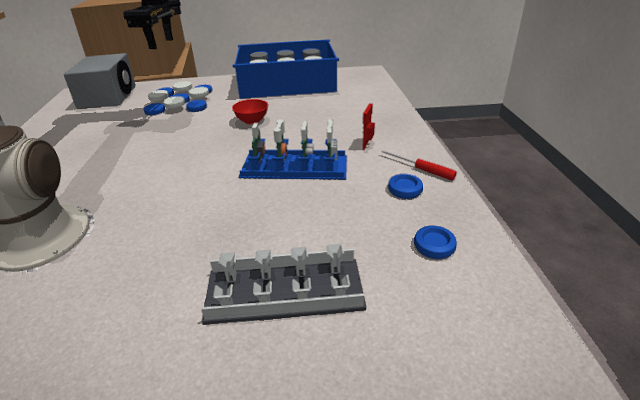

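The blue carrier is at about (247,214) in the top view, with four boards at (252,171), (245,196), (239,221) and (234,245). The grey rack is at (411,232). The red look-alike at (211,127) is not meant.

Run:
```python
from h import *
crop('top0',205,150,295,275,6,'ctop'); crop('top0',375,170,445,295,6,'crack'); crop('side0',230,110,360,190,6,'cside')
```

```text
(no output)
```

View pics/ctop.png

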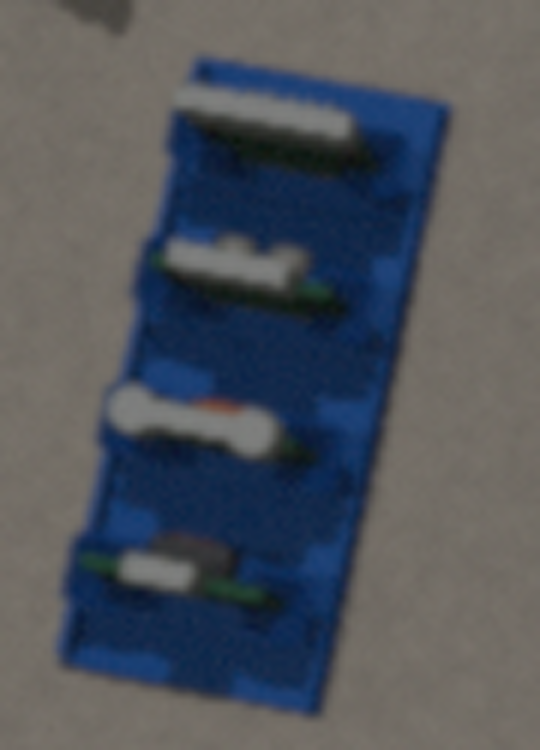

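View pics/crack.png

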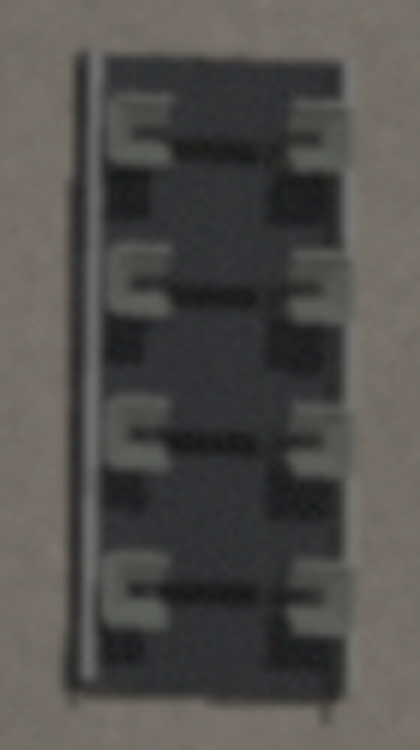

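View pics/cside.png

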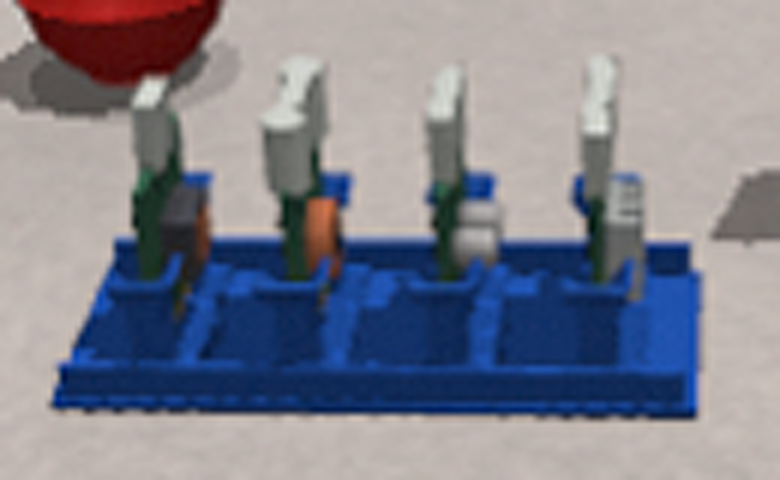

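Near to far the boards are short, knobs, medium and long, all with their parts on the far side. So short goes to slot +90, knobs to +30, medium to −30 and long to −90. Next I fit both poses using wireframe overlays.

```bash
cat > fit.py <<'E'
from h import *
def T(p,P):
    x,y,a=p; P=np.atleast_2d(P); c,s=np.cos(a),np.sin(a)
    return np.c_[x+c*P[:,0]-s*P[:,1], y+s*P[:,0]+c*P[:,1], P[:,2]]
def rect(cx,wx,wy,z): return np.array([[cx-wx/2,-wy/2,z],[cx+wx/2,-wy/2,z],[cx+wx/2,wy/2,z],[cx-wx/2,wy/2,z]])
BL=[.026,.046,.046,.068]; BL[1]=.064
def draw(fn,p,rects,box,s,out):
    c=load(fn); u0,v0,u1,v1=box
    im=cv2.resize(c['frame'][v0:v1,u0:u1,::-1],None,fx=s,fy=s,interpolation=cv2.INTER_CUBIC)
    im=cv2.convertScaleAbs(im,alpha=1.6)
    for r,col in rects:
        q=((proj(c,T(p,r))-[u0,v0]+.5)*s-.5)
        cv2.polylines(im,[np.round(q*8).astype(int)],True,col,1,cv2.LINE_AA,3)
    cv2.imwrite('pics/'+out+'.png',im)
def carr(): 
    L=[(rect(0,.26,.11,0.0),(0,255,255)),(rect(0,.26,.11,0.006),(0,255,0))]
    for x,b in zip((-.09,-.03,.03,.09),BL): L+=[(rect(x,.01,b,.115),(0,0,255)),(rect(x,.023,.092,.056),(255,0,255))]
    return L
def rack():
    L=[(rect(0,.26,.11,0.0),(0,255,255)),(rect(0,.26,.11,0.006),(0,255,0))]
    for x in (-.09,-.03,.03,.09): L+=[(rect(x,.007,.076,.044),(0,0,255)),(rect(x,.023,.092,.056),(255,0,255))]
    return L
E
cat > f1.py <<'E'
from fit import *
from scipy.optimize import least_squares
c=load('top0')
cu=lambda P,u0,v0:(np.array(P)+.5)/6-.5+[u0,v0]
# carrier base corners near-right etc
pc=cu([[65,662],[320,712],[448,105],[197,62]],205,150)   # near-left(+y), near-right, far-right, far-left
w=ray(c,pc,.006);print(w.round(4))
pr=cu([[72,695],[342,695],[342,62],[80,55]],375,170)
w2=ray(c,pr,.003);print(w2.round(4))
for w in(w,w2):
    a=(w[2]+w[3]-w[0]-w[1])/2; print(w.mean(0),np.degrees(np.arctan2(a[1],a[0])),np.linalg.norm(a),np.linalg.norm((w[0]-w[1]+w[3]-w[2])/2))
E
python3 f1.py
```

```text
[[0.4266 0.2637 0.006 ]
 [0.4088 0.1592 0.006 ]
 [0.661  0.1159 0.006 ]
 [0.6779 0.2226 0.006 ]]
[[ 0.3744 -0.1519  0.003 ]
 [ 0.3767 -0.2596  0.003 ]
 [ 0.6351 -0.2662  0.003 ]
 [ 0.6362 -0.1573  0.003 ]]
[0.54357897 0.19034851 0.006     ] -9.515998647605604 0.2552680974971853 0.10706332916193294
[ 0.50559587 -0.20875514  0.003     ] -1.3193391428633932 0.2601858482465977 0.10824605471228926
```

```bash
cat > f2.py <<'E'
import sys
from fit import *
pc=eval(sys.argv[1]);pr=eval(sys.argv[2]);n=sys.argv[3]
pc=(pc[0],pc[1],np.radians(pc[2]));pr=(pr[0],pr[1],np.radians(pr[2]))
draw('top0',pc,carr(),(205,150,295,275),4,'a');draw('top0',pr,rack(),(370,165,450,290),4,'b')
a=cv2.imread('pics/a.png');b=cv2.imread('pics/b.png');cv2.imwrite(f'pics/t{n}.png',np.hstack([a,b]))
draw('side0',pc,carr(),(230,110,360,190),6,'s%sc'%n);draw('side0',pr,rack(),(195,240,375,325),4,'s%sr'%n)
E
python3 f2.py '(.5436,.1903,-9.5)' '(.5056,-.2088,-1.3)' 1
```

```text
(no output)
```

View pics/t1.png

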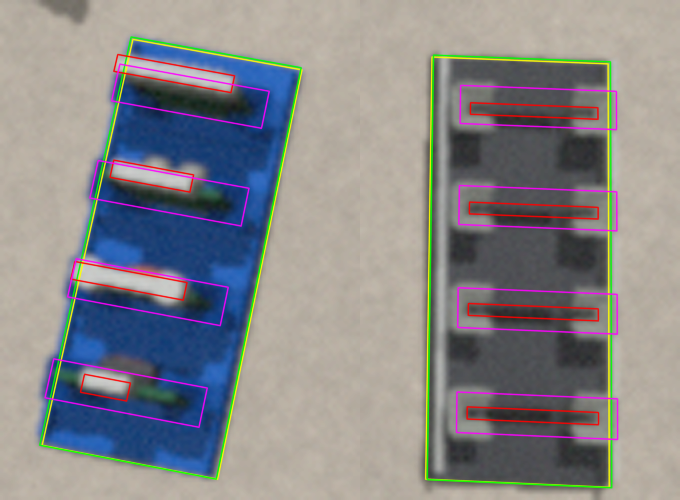

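View pics/s1c.png

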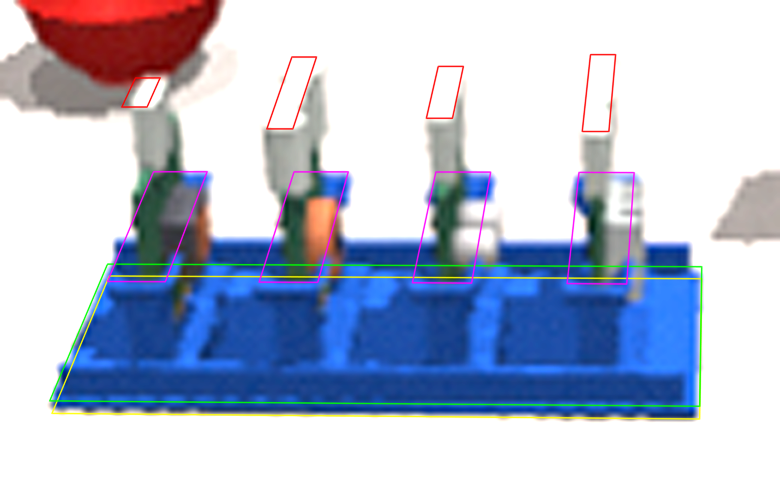

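View pics/s1r.png

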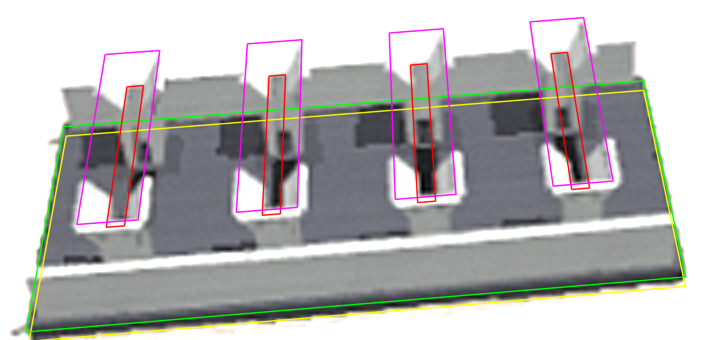

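```bash
cat > go.py <<'E'
# usage: go.py x y z yaw(deg of tool y axis)  -> delta in tool axes (cm), turn (deg)
import sys
from h import *
from scipy.spatial.transform import Rotation as Ro
C=(.5436,.1903,-9.5);R=(.5056,-.2088,-1.3)
def slot(p,x):
    a=np.radians(p[2]); return [p[0]+np.cos(a)*x/1000,p[1]+np.sin(a)*x/1000]
if __name__=='__main__':
    p={'C':C,'R':R}[sys.argv[1]]; x,y=slot(p,float(sys.argv[2])); z=float(sys.argv[3])
    if len(sys.argv)>4: x+=float(sys.argv[4])/1000; y+=float(sys.argv[5])/1000
    s=sense(); M=np.array(s['ee_rot']); yaw=np.radians(p[2]+180)
    ty=np.array([np.cos(yaw),np.sin(yaw),0]); tz=np.array([0,0,-1.]); T=np.c_[np.cross(ty,tz),ty,tz]
    d=np.array([x,y,z])-s['tcp_pos']
    print('t',s['time_s'],'tcp',s['tcp_pos'].round(4),'F',s['wrist_force'].round(1),'w',round(float(s['gripper_width'])*8.7,2),'j6',s['joints'][5].round(1))
    print('shift now cm',(M.T@d*100).round(2),'after turn',(T.T@d*100).round(2),'turn',np.degrees(Ro.from_matrix(M.T@T).as_rotvec()).round(2))
E
python3 go.py C -90 .2
python3 -m jog '[[0,0,0,0,0,5.5],[0,0,0,0,0,5.5],[0,0,0,0,0,5.5],[0,0,0,0,0,5.5],[0,0,0,0,0,5.5]]' 4
python3 -m jog '[[0,0,0,0,0,5.5],[0,0,0,0,0,5.5],[0,0,0,0,0,5.5],[0,0,0,0,0,5.5],[0,0,0,0,0,5.5]]'
python3 -m jog '[[0,0,0,0,0,5.5],[0,0,0,0,0,5.5],[0,0,0,0,0,5.5],[0,0,0,0,0,5.5],[0,0,0,0,0,5.5]]'
python3 go.py C -90 .2
```

```text
t 0.1 tcp [0.1796 0.5981 0.2216] F [-0.1  0.1 -0.2] w 8.69 j6 -14.8
shift now cm [37.67 29.71  2.22] after turn [ 34.21 -33.63   2.16] turn [ 9.000e-02 -8.000e-02  8.277e+01]
time_s: 0.52
tcp_pos: [0.1797, 0.5982, 0.2219]
ee_rot: [[0.713, -0.701, -0.0], [-0.701, -0.713, -0.001], [0.001, 0.001, -1.0]]
wrist_force: [1.0, -0.6, 1.2]
gripper_width: 0.708
time_s: 0.93
tcp_pos: [0.1797, 0.5982, 0.2219]
ee_rot: [[0.309, -0.951, -0.0], [-0.951, -0.309, -0.001], [0.001, 0.001, -1.0]]
wrist_force: [-0.6, 0.2, -0.2]
gripper_width: 0.462
time_s: 1.35
tcp_pos: [0.1797, 0.5982, 0.2219]
ee_rot: [[-0.165, -0.986, -0.0], [-0.986, 0.165, -0.001], [0.001, 0.0, -1.0]]
wrist_force: [-0.6, -0.9, 0.6]
gripper_width: 0.462
t 1.35 tcp [0.1797 0.5982 0.2219] F [-0.6 -0.9  0.6] w 4.02 j6 -97.6
shift now cm [ 34.23 -33.62   2.23] after turn [ 34.23 -33.63   2.19] turn [ 0.01 -0.08  0.  ]
```

```bash
python3 -m jog '[[2.28,-2.24,0,0,0,0],[2.28,-2.24,0,0,0,0],[2.28,-2.24,0,0,0,0],[2.28,-2.24,0,0,0,0],[2.28,-2.24,0,0,0,0]]'
python3 -m jog '[[2.28,-2.24,0,0,0,0],[2.28,-2.24,0,0,0,0],[2.28,-2.24,0,0,0,0],[2.28,-2.24,0,0,0,0],[2.28,-2.24,0,0,0,0]]'
python3 -m jog '[[2.28,-2.24,0.3,0,0,0],[2.28,-2.24,0.3,0,0,0],[2.28,-2.24,0.3,0,0,0],[2.28,-2.24,0.3,0,0,0],[2.28,-2.24,0.3,0,0,0]]'
python3 go.py C -90 .14
python3 -c "
from h import *
snap('top','top1');snap('side','side1');crop('side1',220,20,370,190,4,'cs1');crop('top1',195,140,305,285,4,'ct1')
"
```

```text
time_s: 1.77
tcp_pos: [0.2725, 0.4665, 0.2221]
ee_rot: [[-0.16, -0.987, -0.0], [-0.987, 0.16, -0.001], [0.001, 0.0, -1.0]]
wrist_force: [1.0, 0.8, 0.1]
gripper_width: 0.458
time_s: 2.18
tcp_pos: [0.3647, 0.336, 0.2223]
ee_rot: [[-0.16, -0.987, -0.0], [-0.987, 0.16, -0.0], [0.0, 0.0, -1.0]]
wrist_force: [0.1, -0.1, 0.2]
gripper_width: 0.457
time_s: 2.6
tcp_pos: [0.457, 0.2056, 0.2072]
ee_rot: [[-0.16, -0.987, -0.001], [-0.987, 0.16, -0.0], [0.0, 0.0, -1.0]]
wrist_force: [0.2, -0.1, -0.2]
gripper_width: 0.461
t 2.6 tcp [0.457  0.2056 0.2072] F [ 0.2 -0.1 -0.2] w 4.01 j6 -52.0
shift now cm [0.08 0.2  6.72] after turn [0.08 0.21 6.72] turn [ 0.03 -0.01  0.29]
```

View pics/cs1.png

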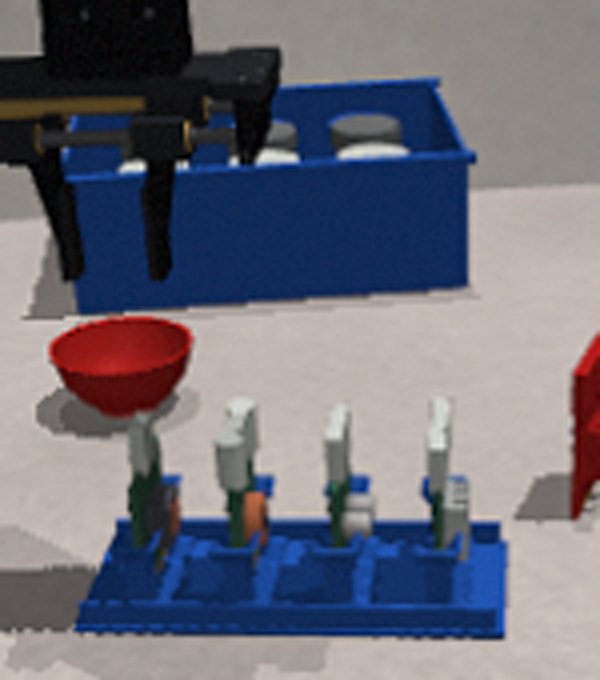

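View pics/ct1.png

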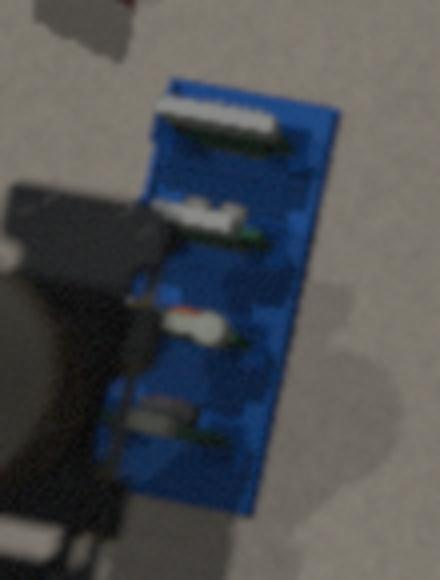

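The open fingers are at (70,275) and (155,275) in the crop. They straddle the short bar at (143,425), and only the descent remains.

```bash
python3 -m jog '[[0.08,0.2,1.2,0,0,0.29],[0,0,1.5,0,0,0],[0,0,1.5,0,0,0],[0,0,1.5,0,0,0],[0,0,1,0,0,0]]'
python3 go.py C -90 .083
python3 -c "
from h import *
snap('side','side2');crop('side2',220,60,370,190,4,'cs2');
snap('top','top2');crop('top2',195,140,305,285,4,'ct1')
"
```

```text
time_s: 3.12
tcp_pos: [0.4535, 0.2066, 0.139]
ee_rot: [[-0.165, -0.986, -0.002], [-0.986, 0.165, -0.001], [0.001, 0.002, -1.0]]
wrist_force: [-0.1, -0.0, -0.3]
gripper_width: 0.455
t 3.1167 tcp [0.4535 0.2066 0.139 ] F [-0.1 -0.  -0.3] w 3.96 j6 -52.7
shift now cm [ 0.11 -0.17  5.6 ] after turn [ 0.12 -0.16  5.6 ] turn [ 0.11 -0.08 -0.01]
```

View pics/cs2.png

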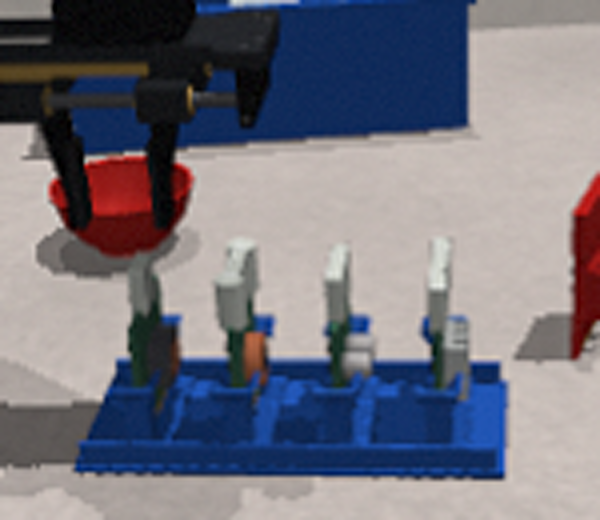

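```bash
python3 -c "
from h import *
c=load('side2');s=sense();p=s['tcp_pos']
M=s['ee_rot']
for q in (p,p+M[:,1]*.02,p-M[:,1]*.02,p-M[:,2]*.019,[.4548,.2052,.115],[.4548,.2052,.139]): print(((proj(c,q)[0]-[220,60])*4).round(0))
c=load('top2')
for q in (p,[.4548,.2052,.115]): print(((proj(c,q)[0]-[195,140])*4).round(0))
"
```

```text
[124. 222.]
[ 90. 222.]
[158. 222.]
[120. 191.]
[132. 260.]
[127. 222.]
[132. 427.]
[143. 426.]
```

View pics/ct1.png

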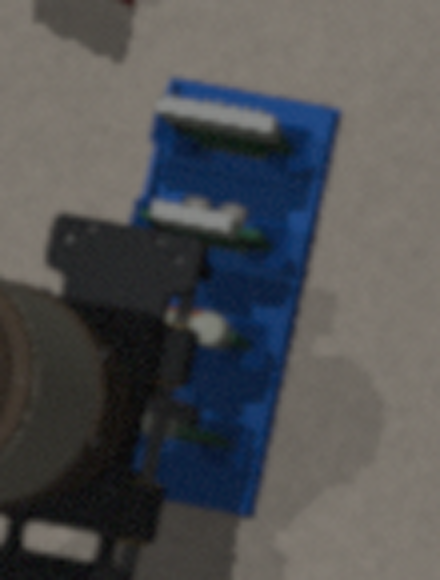

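Run:
```python
from go import *
import cv2
s=load('side0');t=load('top0')
a=np.radians(-9.5);ex=np.array([np.cos(a),np.sin(a)]);ey=np.array([-ex[1],ex[0]])
# bar top centre picks: side crop(230,110), top crop(205,150), both 6x
S=[(152,92),(295,93),(446,92),(600,95)];Tp=[(158,568),(193,415),(232,262),(262,112)]
for k,(x) in enumerate((-90,-30,30,90)):
    m=np.array(slot(C,x))
    for c,p,o in((s,S[k],(230,110)),(t,Tp[k],(205,150))):
        w=ray(c,[(np.array(p)+.5)/6-.5+o],.115)[0][:2]-m; print(x,(w@ex*1e3).round(1),(w@ey*1e3).round(1),end=' | ')
    print()
im=cv2.convertScaleAbs(s['frame'][112:160,238:350,::-1],alpha=.75)
cv2.imwrite('pics/z.png',cv2.resize(im,None,fx=7,fy=7,interpolation=cv2.INTER_CUBIC))
```

```text
-90 4.6 -0.2 | -90 4.6 0.9 | 
-30 1.4 -1.4 | -30 2.1 0.4 | 
30 0.6 -0.7 | 30 1.0 -1.6 | 
90 0.5 -3.2 | 90 -0.7 -0.6 |
```

View pics/z.png

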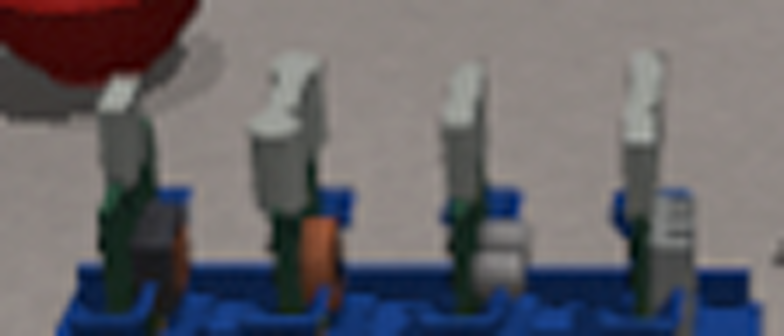

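Run:
```python
from go import *
t=load('top0');s=load('side0')
a=np.radians(-1.3);ex=np.array([np.cos(a),np.sin(a)]);ey=np.array([-ex[1],ex[0]])
L=[592,433,281,130];Rr=[596,437,286,135]
for k,x in enumerate((-90,-30,30,90)):
    m=np.array(slot(R,x))
    for p in((140,L[k]),(320,Rr[k])):
        w=ray(t,[(np.array(p)+.5)/6-.5+[375,170]],.056)[0][:2]-m; print(x,(w@ex*1e3).round(1),(w@ey*1e3).round(1),end=' | ')
    print()
im=s['frame'][240:325,195:375,::-1]
im=cv2.convertScaleAbs(im,alpha=.85)
cv2.imwrite('pics/z2.png',cv2.resize(im,None,fx=4.4,fy=4.4,interpolation=cv2.INTER_CUBIC))
```

```text
-90 -1.2 36.3 | -90 0.3 -32.4 | 
-30 -0.5 36.9 | -30 0.9 -32.4 | 
30 -1.3 37.5 | 30 -0.3 -32.5 | 
90 -1.3 38.1 | 90 -0.4 -32.6 |
```

View pics/z2.png

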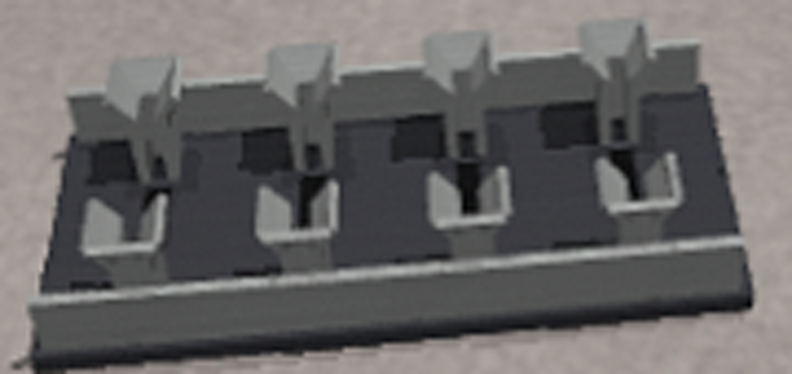

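The bar-top picks agree in both views: short sits +4.6 mm from the model, knobs +1.7, medium +0.8 and long 0. I grasp with those offsets. The rack fit is within about 1 mm.

```bash
sed -i 's/-1.3)$/-1.0)/' go.py; python3 go.py C -90 .083 4.5 -0.8
```

```text
t 3.2167 tcp [0.4531 0.2062 0.1386] F [ 0.1 -0.3 -0.1] w 3.97 j6 -52.6
shift now cm [ 0.06 -0.67  5.56] after turn [ 0.08 -0.65  5.56] turn [ 0.19 -0.19 -0.  ]
```

```bash
grep "^C=" go.py
python3 -m jog '[[0.08,-0.65,0,0,0,0],[0,0,1.2,0,0,0],[0,0,1.6,0,0,0],[0,0,1.6,0,0,0],[0,0,1.16,0,0,0]]'
python3 -c "
from h import *
snap('side','side3');crop('side3',220,60,370,190,4,'cs3')
"; python3 go.py C -90 .083 4.5 -0.8
```

```text
C=(.5436,.1903,-9.5);R=(.5056,-.2088,-1.0)
time_s: 3.63
tcp_pos: [0.4614, 0.2052, 0.0849]
ee_rot: [[-0.165, -0.986, 0.001], [-0.986, 0.165, 0.001], [-0.001, -0.001, -1.0]]
wrist_force: [-0.0, 0.4, -0.1]
gripper_width: 0.455
t 3.6833 tcp [0.4602 0.2044 0.083 ] F [ 0.4 -0.8 -2.9] w 4.02 j6 -51.9
shift now cm [ 0.02  0.09 -0.  ] after turn [ 0.02  0.09 -0.  ] turn [ 0.13 -0.11 -0.04]
```

View pics/cs3.png

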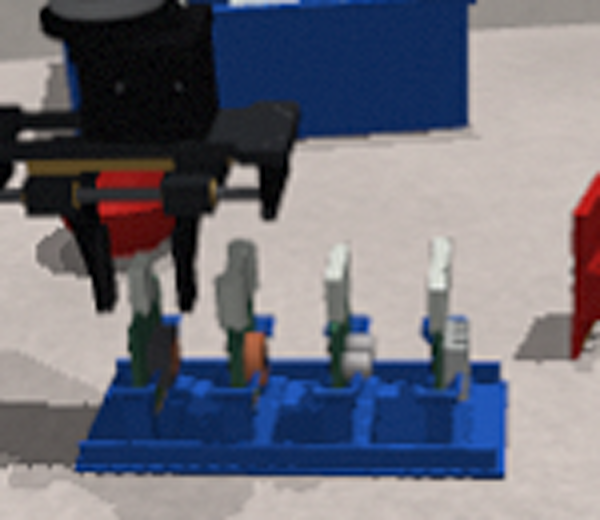

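The fingers straddle the short bar at (145,280), so I close on it.

```bash
python3 -m jog '[[0,0.05,0,0,0,0],[0,0,0,0,0,0],[0,0,0,0,0,0],[0,0,0,0,0,0],[0,0,0,0,0,0]]' 0
python3 -m jog '[[0,0,0,0,0,0],[0,0,0,0,0,0],[0,0,0,0,0,0],[0,0,0,0,0,0],[0,0,0,0,0,0]]'
python3 go.py C -90 .083 4.5 -0.8
```

```text
time_s: 4.1
tcp_pos: [0.4608, 0.2053, 0.0859]
ee_rot: [[-0.165, -0.986, 0.001], [-0.986, 0.165, 0.001], [-0.001, -0.001, -1.0]]
wrist_force: [-0.4, 0.1, -0.7]
gripper_width: 0.166
time_s: 4.52
tcp_pos: [0.4596, 0.2052, 0.0857]
ee_rot: [[-0.166, -0.986, -0.001], [-0.986, 0.166, 0.0], [-0.0, 0.001, -1.0]]
wrist_force: [-3.5, 2.4, 4.9]
gripper_width: 0.117
t 4.5167 tcp [0.4596 0.2052 0.0857] F [-3.5  2.4  4.9] w 1.02 j6 -52.0
shift now cm [0.09 0.01 0.27] after turn [0.09 0.01 0.27] turn [ 0.06  0.01 -0.03]
```

```bash
python3 -m jog '[[0,0,-0.7,0,0,0],[0,0,-1.2,0,0,0],[0,0,-1.5,0,0,0],[0,0,-1.5,0,0,0],[0,0,-1.5,0,0,0]]'
python3 -m jog '[[0,0,-1.5,0,0,0],[0,0,-1.5,0,0,0],[0,0,-1.5,0,0,0],[0,0,-1.5,0,0,-4],[0,0,-0.6,0,0,-4.5]]'
python3 go.py R 90 .14
python3 -c "
from h import *
snap('side','side4');crop('side4',200,0,370,190,4,'cs4')
"
```

```text
time_s: 4.93
tcp_pos: [0.4605, 0.2047, 0.1499]
ee_rot: [[-0.165, -0.986, 0.001], [-0.986, 0.165, -0.0], [0.0, -0.001, -1.0]]
wrist_force: [0.1, 0.1, -1.2]
gripper_width: 0.113
time_s: 5.35
tcp_pos: [0.4615, 0.2053, 0.2178]
ee_rot: [[-0.014, -1.0, 0.004], [-1.0, 0.014, 0.002], [-0.002, -0.004, -1.0]]
wrist_force: [-0.9, 0.3, -1.3]
gripper_width: 0.118
t 5.35 tcp [0.4615 0.2053 0.2178] F [-0.9  0.3 -1.3] w 1.03 j6 -43.3
shift now cm [ 41.4  -13.94   7.74] after turn [ 41.33 -14.13   7.78] turn [-0.24  0.13  0.22]
```

View pics/cs4.png

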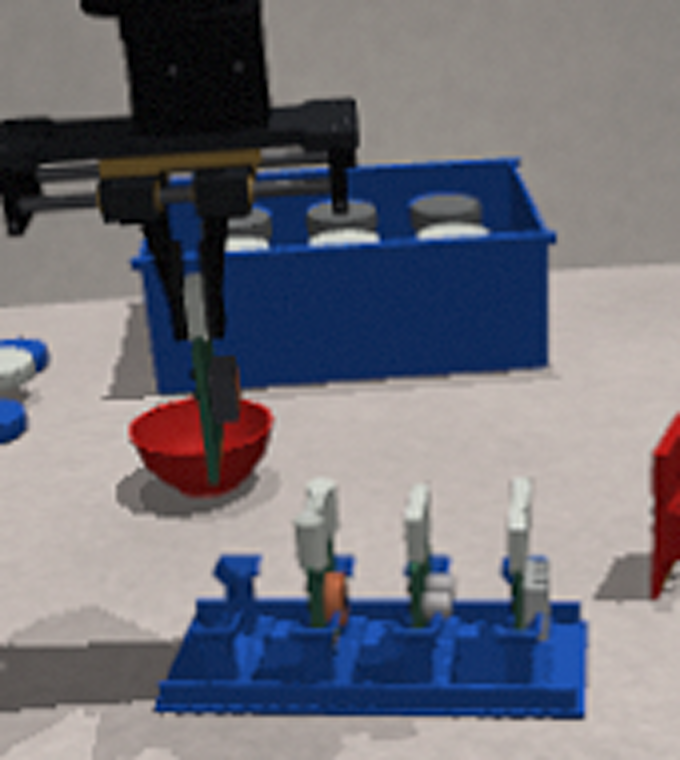

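The board hangs upright at (205,410). Next, across to the far slot.

```bash
python3 -m jog '[[1.5,-0.5,0,0,0,0.2],[2.9,-0.97,0,0,0,0],[2.9,-1,0,0,0,0],[2.9,-1,0,0,0,0],[2.9,-1,0,0,0,0]]'
python3 -m jog '[[2.9,-1,0,0,0,0],[2.9,-1,0,0,0,0],[2.9,-1,0,0,0,0],[2.9,-1,0,0,0,0],[2.9,-1,0,0,0,0]]'
python3 -m jog '[[2.9,-1,0,0,0,0],[2.9,-1,0,0,0,0],[2.9,-1,0,0,0,0],[2.9,-1,0,0,0,0],[2.1,-0.7,0,0,0,0]]'
python3 -m jog '[[0,0,0.8,0,0,0],[0,0,0.8,0,0,0],[0,0,0.8,0,0,0],[0,0,0.8,0,0,0],[0,0,0.8,0,0,0]]'
python3 -m jog '[[0,0,0.5,0,0,0],[0,0,0.5,0,0,0],[0,0,0.5,0,0,0],[0,0,0.5,0,0,0],[0,0,0,0,0,0]]'
python3 go.py R 90 .14
```

```text
time_s: 5.82
tcp_pos: [0.5024, 0.0716, 0.2149]
ee_rot: [[-0.022, -1.0, 0.0], [-1.0, 0.022, -0.0], [0.0, -0.0, -1.0]]
wrist_force: [-0.4, 0.5, -1.1]
gripper_width: 0.105
time_s: 6.23
tcp_pos: [0.5493, -0.0747, 0.2147]
ee_rot: [[-0.023, -1.0, -0.0], [-1.0, 0.023, -0.0], [0.0, 0.0, -1.0]]
wrist_force: [-0.1, 0.0, -1.7]
gripper_width: 0.114
time_s: 6.65
tcp_pos: [0.5935, -0.2135, 0.2143]
ee_rot: [[-0.024, -1.0, -0.001], [-1.0, 0.024, -0.001], [0.001, 0.001, -1.0]]
wrist_force: [0.3, 0.1, -0.6]
gripper_width: 0.111
time_s: 7.07
tcp_pos: [0.5929, -0.21, 0.174]
ee_rot: [[-0.02, -1.0, -0.001], [-1.0, 0.02, 0.0], [-0.0, 0.001, -1.0]]
wrist_force: [-0.4, 0.7, -1.3]
gripper_width: 0.109
time_s: 7.48
tcp_pos: [0.5927, -0.2107, 0.1538]
ee_rot: [[-0.021, -1.0, -0.002], [-1.0, 0.021, 0.001], [-0.0, 0.002, -1.0]]
wrist_force: [-0.2, 0.7, -1.1]
gripper_width: 0.116
t 7.4833 tcp [ 0.5927 -0.2107  0.1538] F [-0.2  0.7 -1.1] w 1.01 j6 3.7
shift now cm [-0.03 -0.29  1.37] after turn [-0.03 -0.28  1.38] turn [ 0.11  0.03 -0.21]
```

```bash
python3 -m jog '[[0,-0.28,0.2,0,0,0],[0,0,0.2,0,0,0],[0,0,0,0,0,0],[0,0,0,0,0,0],[0,0,0,0,0,0]]'
python3 go.py R 90 .14
python3 -c "
from h import *
snap('side','side5');crop('side5',195,180,375,330,4,'cs5')
snap('top','top5');crop('top5',360,150,470,300,4,'ct5')
"
```

```text
time_s: 7.9
tcp_pos: [0.5962, -0.2111, 0.1511]
ee_rot: [[-0.021, -1.0, 0.0], [-1.0, 0.021, -0.0], [0.0, -0.0, -1.0]]
wrist_force: [-0.2, -0.4, -0.6]
gripper_width: 0.116
t 7.9 tcp [ 0.5962 -0.2111  0.1511] F [-0.2 -0.4 -0.6] w 1.01 j6 3.6
shift now cm [-0.07  0.07  1.11] after turn [-0.07  0.07  1.11] turn [-0.02 -0.   -0.21]
```

View pics/cs5.png

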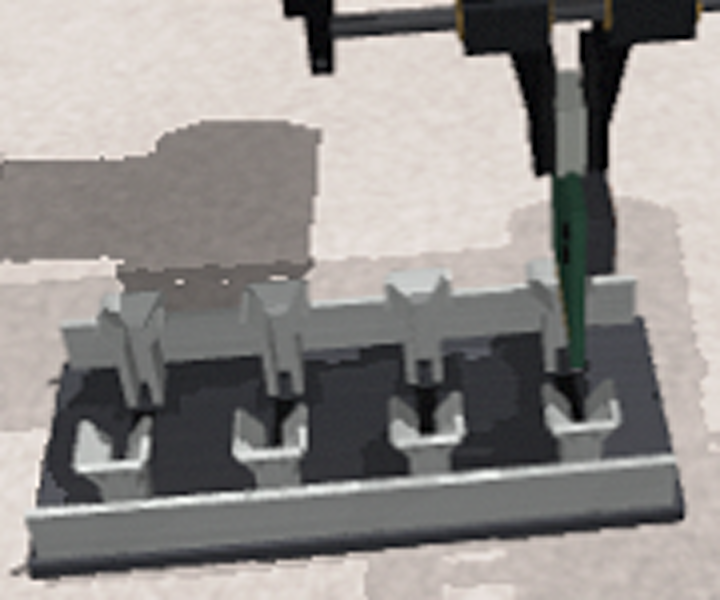

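View pics/ct5.png

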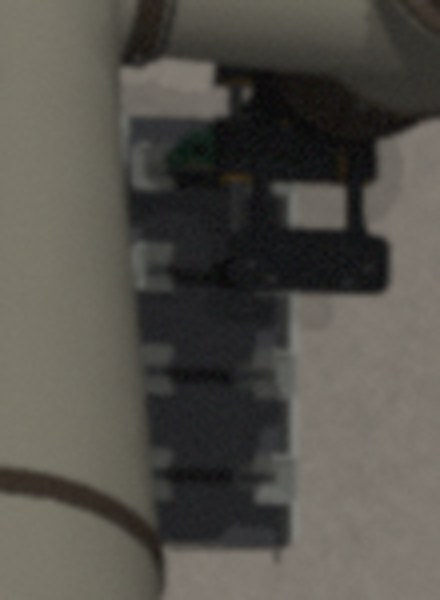

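The board's lower near edge is at (575,367), in line with the slot throat at (577,395). Lowering it gently.

```bash
python3 -m jog '[[-0.05,0.05,0.5,0,0,-0.2],[0,0,0.7,0,0,0],[0,0,0.7,0,0,0],[0,0,0.6,0,0,0],[0,0,0.5,0,0,0]]'
python3 go.py R 90 .0857
python3 -m jog '[[0,0,0.4,0,0,0],[0,0,0.4,0,0,0],[0,0,0.4,0,0,0],[0,0,0.4,0,0,0],[0,0,0,0,0,0]]'
python3 go.py R 90 .0857
```

```text
time_s: 8.42
tcp_pos: [0.5956, -0.2105, 0.1198]
ee_rot: [[-0.018, -1.0, -0.0], [-1.0, 0.018, 0.0], [-0.0, 0.0, -1.0]]
wrist_force: [1.9, 0.1, 1.7]
gripper_width: 0.117
t 8.4167 tcp [ 0.5956 -0.2105  0.1198] F [1.9 0.1 1.7] w 1.01 j6 3.8
shift now cm [-0.01 -0.    3.41] after turn [-0.01 -0.    3.41] turn [ 0.03  0.   -0.01]
time_s: 8.83
tcp_pos: [0.5959, -0.2104, 0.1041]
ee_rot: [[-0.018, -1.0, 0.0], [-1.0, 0.018, 0.0], [-0.0, -0.0, -1.0]]
wrist_force: [1.6, -0.4, -1.9]
gripper_width: 0.112
t 8.8333 tcp [ 0.5959 -0.2104  0.1041] F [ 1.6 -0.4 -1.9] w 0.98 j6 3.8
shift now cm [-0.01  0.03  1.84] after turn [-0.01  0.03  1.84] turn [-0.03  0.01 -0.03]
```

Light contact only (1.9 N). Continuing down.

```bash
python3 -m jog '[[0,0,0.4,0,0,0],[0,0,0.4,0,0,0],[0,0,0.4,0,0,0],[0,0,0.3,0,0,0],[0,0,0,0,0,0]]'
python3 -m jog '[[0,0,0.15,0,0,0],[0,0,0.1,0,0,0],[0,0,0.1,0,0,0],[0,0,0,0,0,0],[0,0,0,0,0,0]]'
python3 go.py R 90 .0857
python3 -c "
from h import *
snap('side','side6');crop('side6',195,180,375,330,4,'cs6')
"
```

```text
time_s: 9.25
tcp_pos: [0.5959, -0.2104, 0.0893]
ee_rot: [[-0.018, -1.0, 0.0], [-1.0, 0.018, 0.0], [-0.0, -0.0, -1.0]]
wrist_force: [2.7, 0.7, -2.0]
gripper_width: 0.112
time_s: 9.67
tcp_pos: [0.5958, -0.2105, 0.0865]
ee_rot: [[-0.018, -1.0, 0.001], [-1.0, 0.018, -0.0], [-0.0, -0.001, -1.0]]
wrist_force: [2.4, -0.7, -1.1]
gripper_width: 0.11
t 9.6667 tcp [ 0.5958 -0.2105  0.0865] F [ 2.4 -0.7 -1.1] w 0.96 j6 3.8
shift now cm [-0.01  0.03  0.08] after turn [-0.01  0.03  0.08] turn [-0.03  0.   -0.01]
```

View pics/cs6.png

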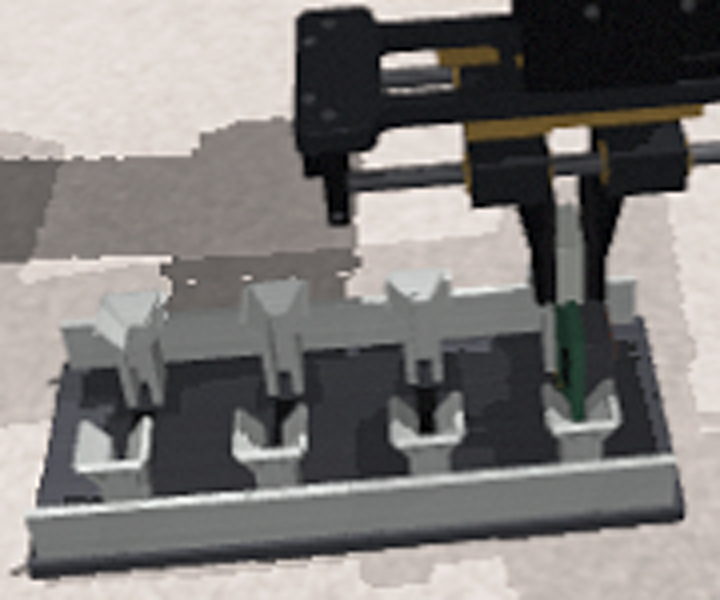

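```bash
python3 -m jog '[[0,0,0.1,0,0,0],[0,0,0,0,0,0],[0,0,0.1,0,0,0],[0,0,0,0,0,0],[0,0,0,0,0,0]]'
python3 -m jog '[[0,0,0.1,0,0,0],[0,0,0,0,0,0],[0,0,0.1,0,0,0],[0,0,0,0,0,0],[0,0,0,0,0,0]]'
```

```text
time_s: 10.13
tcp_pos: [0.5959, -0.2106, 0.0856]
ee_rot: [[-0.017, -1.0, 0.001], [-1.0, 0.017, -0.001], [0.0, -0.001, -1.0]]
wrist_force: [0.1, 1.0, 6.2]
gripper_width: 0.109
time_s: 10.55
tcp_pos: [0.5962, -0.2106, 0.0856]
ee_rot: [[-0.016, -1.0, 0.002], [-1.0, 0.016, -0.001], [0.001, -0.002, -1.0]]
wrist_force: [-1.3, 2.2, 13.2]
gripper_width: 0.109
```

Seated: the upward force rises and z has stopped at 0.0856. Release and go back for the knob board.

```bash
python3 -m jog '[[0,0,0,0,0,0],[0,0,0,0,0,0],[0,0,0,0,0,0],[0,0,0,0,0,0],[0,0,0,0,0,0]]' 3.6
python3 -m jog '[[0,0,-0.5,0,0,0],[0,0,-1,0,0,0],[0,0,-1.4,0,0,0],[0,0,-1.4,0,0,0],[0,0,-1.4,0,0,0]]'
python3 -m jog '[[0,0,-1.4,0,0,0],[0,0,-1.4,0,0,0],[0,0,-1.4,0,0,0],[0,0,-0.5,0,0,4],[0,0,0,0,0,4.5]]'
python3 -c "
from h import *
snap('side','side7');crop('side7',195,180,375,330,4,'cs7')
"
python3 go.py C -30 .14 1.7 -.3
```

```text
time_s: 10.97
tcp_pos: [0.5949, -0.2105, 0.0816]
ee_rot: [[-0.018, -1.0, -0.002], [-1.0, 0.018, 0.0], [-0.0, 0.002, -1.0]]
wrist_force: [-0.6, -0.8, -0.0]
gripper_width: 0.374
time_s: 11.38
tcp_pos: [0.5958, -0.2107, 0.141]
ee_rot: [[-0.017, -1.0, 0.001], [-1.0, 0.017, -0.0], [0.0, -0.001, -1.0]]
wrist_force: [0.2, 0.4, -0.7]
gripper_width: 0.407
time_s: 11.8
tcp_pos: [0.5968, -0.2109, 0.1898]
ee_rot: [[-0.168, -0.986, 0.005], [-0.986, 0.168, -0.001], [0.0, -0.005, -1.0]]
wrist_force: [-0.1, -0.4, 0.1]
gripper_width: 0.416
t 11.85 tcp [ 0.5963 -0.2107  0.1888] F [-0.2  0.   0.8] w 3.62 j6 -5.1
shift now cm [-38.58  14.9    4.83] after turn [-38.68  14.64   4.88] turn [-0.19 -0.   -0.36]
```

View pics/cs7.png

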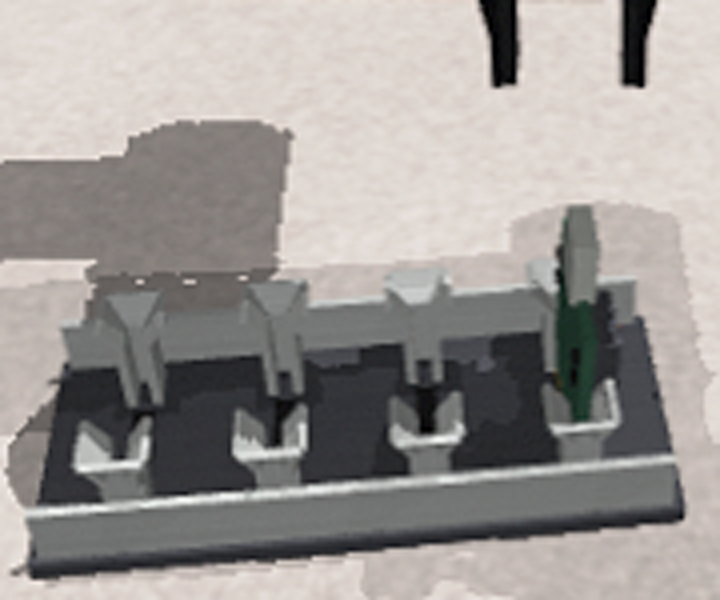

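The short board stands in the far slot. Its slight lean is the guide play, the same as it had in the carrier.

```bash
python3 -m jog '[[-1.6,0.6,0,0,0,-0.36],[-2.65,1,0,0,0,0],[-2.65,1,0,0,0,0],[-2.65,1,0,0,0,0],[-2.65,1,0,0,0,0]]'
python3 -m jog '[[-2.65,1,0,0,0,0],[-2.65,1,0,0,0,0],[-2.65,1,0,0,0,0],[-2.65,1,0,0,0,0],[-2.65,1,0,0,0,0]]'
python3 -m jog '[[-2.65,1,0,0,0,0],[-2.65,1,0,0,0,0],[-2.65,1,0,0,0,0],[-2.65,1,0,0,0,0],[-2.63,1.04,0,0,0,0]]'
python3 -m jog '[[0,0,1,0,0,0],[0,0,1.4,0,0,0],[0,0,1.4,0,0,0],[0,0,1,0,0,0],[0,0,0,0,0,0]]'
python3 go.py C -30 .083 1.7 -.3
```

```text
time_s: 12.27
tcp_pos: [0.5693, -0.0818, 0.187]
ee_rot: [[-0.158, -0.987, 0.0], [-0.987, 0.158, -0.0], [-0.0, -0.0, -1.0]]
wrist_force: [1.1, -0.2, 0.0]
gripper_width: 0.415
time_s: 12.68
tcp_pos: [0.541, 0.0573, 0.1871]
ee_rot: [[-0.157, -0.988, 0.001], [-0.988, 0.157, 0.0], [-0.0, -0.001, -1.0]]
wrist_force: [0.3, 0.2, 0.4]
gripper_width: 0.416
time_s: 13.1
tcp_pos: [0.5123, 0.196, 0.1872]
ee_rot: [[-0.157, -0.988, 0.001], [-0.988, 0.157, 0.0], [-0.0, -0.001, -1.0]]
wrist_force: [0.0, -0.7, -0.9]
gripper_width: 0.41
time_s: 13.52
tcp_pos: [0.5114, 0.1935, 0.1363]
ee_rot: [[-0.159, -0.987, -0.004], [-0.987, 0.159, -0.002], [0.003, 0.004, -1.0]]
wrist_force: [-0.2, 0.0, -0.1]
gripper_width: 0.415
t 13.5167 tcp [0.5114 0.1935 0.1363] F [-0.2  0.  -0.1] w 3.61 j6 -46.8
shift now cm [-0.22 -0.43  5.33] after turn [-0.21 -0.41  5.33] turn [ 0.21 -0.17  0.36]
```

```bash
python3 -m jog '[[-0.2,-0.4,0,0,0,0.36],[0,0,0,0,0,0],[0,0,0.5,0,0,0],[0,0,0,0,0,0],[0,0,0,0,0,0]]'
python3 go.py C -30 .083 1.7 -.3
python3 -c "
from h import *
snap('side','side8');crop('side8',220,60,370,190,4,'cs8')
c=load('side8');s=sense();p=s['tcp_pos']
print((proj(c,p)[0]-[220,60])*4)
"
python3 go.py C -30 .083 1.7 -.3
```

```text
time_s: 13.93
tcp_pos: [0.5169, 0.1958, 0.1335]
ee_rot: [[-0.165, -0.986, -0.0], [-0.986, 0.165, -0.0], [0.0, 0.0, -1.0]]
wrist_force: [-0.6, -0.2, 0.2]
gripper_width: 0.414
t 13.9333 tcp [0.5169 0.1958 0.1335] F [-0.6 -0.2  0.2] w 3.6 j6 -47.1
shift now cm [0.11 0.11 5.05] after turn [0.11 0.11 5.05] turn [ 0.01 -0.   -0.02]
[235.273339   229.14025476]
t 13.9833 tcp [0.517  0.1959 0.1336] F [ 0.   0.4 -0.7] w 3.59 j6 -47.1
shift now cm [0.12 0.11 5.06] after turn [0.12 0.11 5.06] turn [-0.01  0.01 -0.01]
```

View pics/cs8.png

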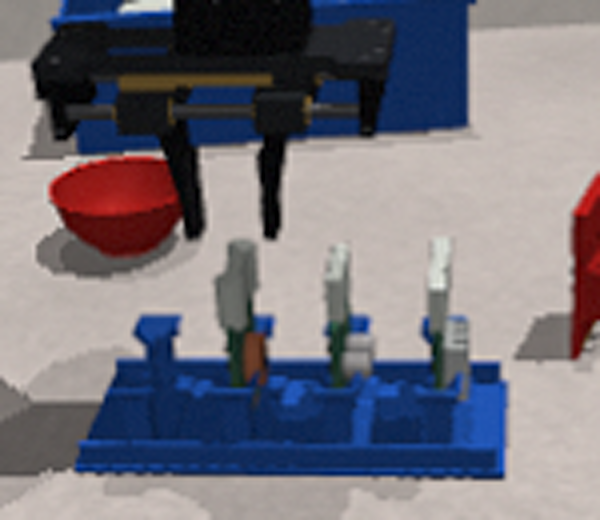

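```bash
python3 -m jog '[[0.15,0.11,0.5,0,0,0],[0,0,1.2,0,0,0],[0,0,1.4,0,0,0],[0,0,1.2,0,0,0],[0,0,0.5,0,0,0]]'
python3 go.py C -30 .083 1.7 -.3
python3 -m jog '[[0,0,0,0,0,0],[0,0,0,0,0,0],[0,0,0,0,0,0],[0,0,0,0,0,0],[0,0,0,0,0,0]]' 0
python3 -m jog '[[0,0,0,0,0,0],[0,0,0,0,0,0],[0,0,0,0,0,0],[0,0,0,0,0,0],[0,0,0,0,0,0]]'
python3 go.py C -30 .083 1.7 -.3
```

```text
time_s: 14.4
tcp_pos: [0.5145, 0.194, 0.0837]
ee_rot: [[-0.166, -0.986, -0.003], [-0.986, 0.166, -0.001], [0.002, 0.002, -1.0]]
wrist_force: [-1.1, -0.0, 0.1]
gripper_width: 0.411
t 14.4 tcp [0.5145 0.194  0.0837] F [-1.1 -0.   0.1] w 3.58 j6 -47.0
shift now cm [-0.11 -0.1   0.07] after turn [-0.11 -0.1   0.07] turn [ 0.14 -0.11 -0.03]
time_s: 14.82
tcp_pos: [0.516, 0.195, 0.0862]
ee_rot: [[-0.165, -0.986, 0.001], [-0.986, 0.165, 0.001], [-0.001, -0.001, -1.0]]
wrist_force: [0.3, -0.8, -0.9]
gripper_width: 0.122
time_s: 15.23
tcp_pos: [0.516, 0.1949, 0.0861]
ee_rot: [[-0.165, -0.986, 0.001], [-0.986, 0.165, 0.0], [-0.001, -0.001, -1.0]]
wrist_force: [-1.5, 0.5, 4.9]
gripper_width: 0.11
t 15.2333 tcp [0.516  0.1949 0.0861] F [-1.5  0.5  4.9] w 0.96 j6 -47.1
shift now cm [0.   0.03 0.31] after turn [0.   0.03 0.31] turn [-0.05  0.04  0.01]
```

The width is 9.6 mm, so the grip is on the flat bar between the posts. Lifting and carrying it to slot +30.

```bash
python3 -m jog '[[0,0,-0.7,0,0,0],[0,0,-1.2,0,0,0],[0,0,-1.5,0,0,0],[0,0,-1.5,0,0,0],[0,0,-1.5,0,0,0]]'
python3 -m jog '[[0,0,-1.5,0,0,0],[0,0,-1.5,0,0,0],[0,0,-1.5,0,0,0],[0,0,-1.5,0,0,-4],[0,0,-0.6,0,0,-4.5]]'
python3 go.py R 30 .14
```

```text
time_s: 15.65
tcp_pos: [0.5151, 0.1943, 0.1495]
ee_rot: [[-0.166, -0.986, -0.001], [-0.986, 0.166, -0.001], [0.001, 0.001, -1.0]]
wrist_force: [0.7, -0.7, -0.2]
gripper_width: 0.113
time_s: 16.07
tcp_pos: [0.5162, 0.1949, 0.2174]
ee_rot: [[-0.014, -1.0, 0.002], [-1.0, 0.014, 0.001], [-0.001, -0.002, -1.0]]
wrist_force: [1.0, 0.1, -1.0]
gripper_width: 0.112
t 16.0667 tcp [0.5162 0.1949 0.2174] F [ 1.   0.1 -1. ] w 0.97 j6 -38.4
shift now cm [40.4  -2.49  7.69] after turn [40.38 -2.65  7.74] turn [-0.13  0.08  0.19]
```

```bash
python3 -m jog '[[1.6,-0.1,0,0,0,0.2],[2.8,-0.18,0,0,0,0],[2.8,-0.18,0,0,0,0],[2.8,-0.18,0,0,0,0],[2.8,-0.18,0,0,0,0]]'
python3 -m jog '[[2.8,-0.18,0,0,0,0],[2.8,-0.18,0,0,0,0],[2.8,-0.18,0,0,0,0],[2.8,-0.18,0,0,0,0],[2.8,-0.18,0,0,0,0]]'
python3 -m jog '[[2.8,-0.18,0,0,0,0],[2.8,-0.18,0,0,0,0],[2.8,-0.18,0,0,0,0],[2.8,-0.18,0,0,0,0],[2.4,-0.15,0,0,0,0]]'
python3 -m jog '[[0,0,0.8,0,0,0],[0,0,1,0,0,0],[0,0,1,0,0,0],[0,0,1,0,0,0],[0,0,0.8,0,0,0]]'
python3 -m jog '[[0,0,0.4,0,0,0],[0,0,0.4,0,0,0],[0,0,0.4,0,0,0],[0,0,0,0,0,0],[0,0,0,0,0,0]]'
python3 go.py R 30 .14
```

```text
time_s: 16.48
tcp_pos: [0.5205, 0.0653, 0.215]
ee_rot: [[-0.021, -1.0, -0.001], [-1.0, 0.021, -0.0], [0.0, 0.001, -1.0]]
wrist_force: [0.8, 0.4, -0.9]
gripper_width: 0.115
time_s: 16.9
tcp_pos: [0.5265, -0.075, 0.215]
ee_rot: [[-0.021, -1.0, -0.001], [-1.0, 0.021, 0.0], [-0.0, 0.001, -1.0]]
wrist_force: [0.0, 0.5, -0.7]
gripper_width: 0.113
time_s: 17.32
tcp_pos: [0.5324, -0.2114, 0.2148]
ee_rot: [[-0.022, -1.0, -0.001], [-1.0, 0.022, 0.0], [-0.0, 0.001, -1.0]]
wrist_force: [0.3, 0.2, -1.5]
gripper_width: 0.112
time_s: 17.73
tcp_pos: [0.5324, -0.2087, 0.1677]
ee_rot: [[-0.02, -1.0, -0.002], [-1.0, 0.02, 0.001], [-0.001, 0.002, -1.0]]
wrist_force: [-1.1, 0.1, -1.4]
gripper_width: 0.113
time_s: 18.15
tcp_pos: [0.5332, -0.2096, 0.1576]
ee_rot: [[-0.021, -1.0, 0.0], [-1.0, 0.021, -0.0], [0.0, -0.0, -1.0]]
wrist_force: [1.0, -0.3, -1.0]
gripper_width: 0.112
t 18.15 tcp [ 0.5332 -0.2096  0.1576] F [ 1.  -0.3 -1. ] w 0.98 j6 4.1
shift now cm [-0.04 -0.24  1.76] after turn [-0.04 -0.24  1.76] turn [-0.01 -0.01 -0.19]
```

```bash
python3 -m jog '[[-0.04,-0.24,0.3,0,0,-0.2],[0,0,0.4,0,0,0],[0,0,0,0,0,0],[0,0,0,0,0,0],[0,0,0,0,0,0]]'
python3 go.py R 30 .0861
python3 -c "
from h import *
snap('side','side9');crop('side9',195,180,375,330,4,'cs9')
"
```

```text
time_s: 18.57
tcp_pos: [0.5355, -0.2095, 0.1504]
ee_rot: [[-0.018, -1.0, -0.0], [-1.0, 0.018, -0.0], [0.0, 0.0, -1.0]]
wrist_force: [-0.4, -1.5, -1.8]
gripper_width: 0.111
t 18.5667 tcp [ 0.5355 -0.2095  0.1504] F [-0.4 -1.5 -1.8] w 0.97 j6 4.2
shift now cm [-0.01 -0.01  6.43] after turn [-0.01 -0.01  6.43] turn [ 0.   -0.   -0.01]
```

View pics/cs9.png

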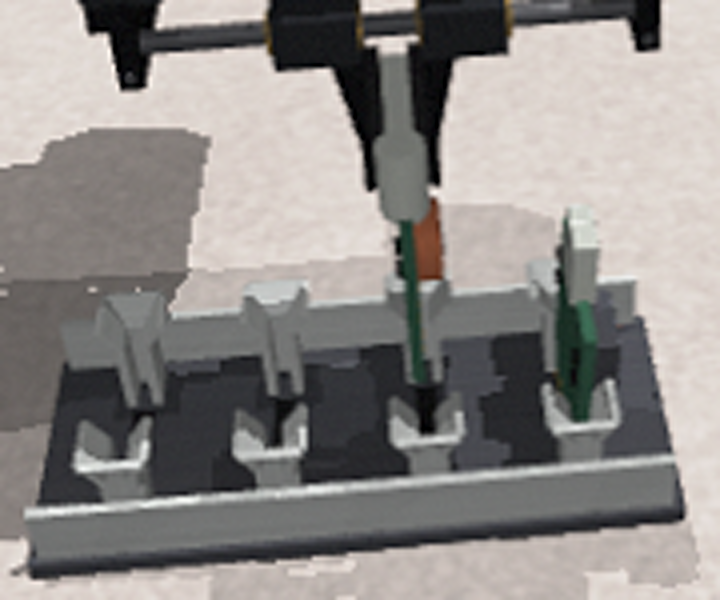

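The knob board's lower edge at (418,380) is lined up over the throat at (428,405). The finger backs are well clear of the short board.

```bash
python3 -m jog '[[0,0,0.5,0,0,0],[0,0,0.7,0,0,0],[0,0,0.7,0,0,0],[0,0,0.6,0,0,0],[0,0,0.5,0,0,0]]'
python3 -m jog '[[0,0,0.4,0,0,0],[0,0,0.4,0,0,0],[0,0,0.4,0,0,0],[0,0,0.4,0,0,0],[0,0,0,0,0,0]]'
python3 go.py R 30 .0861
```

```text
time_s: 19.03
tcp_pos: [0.5358, -0.2095, 0.1197]
ee_rot: [[-0.017, -1.0, 0.0], [-1.0, 0.017, -0.0], [0.0, -0.0, -1.0]]
wrist_force: [0.6, 0.2, 2.0]
gripper_width: 0.109
time_s: 19.45
tcp_pos: [0.5358, -0.2093, 0.1037]
ee_rot: [[-0.018, -1.0, 0.0], [-1.0, 0.018, 0.0], [-0.0, -0.0, -1.0]]
wrist_force: [2.2, 0.8, -0.7]
gripper_width: 0.113
t 19.45 tcp [ 0.5358 -0.2093  0.1037] F [ 2.2  0.8 -0.7] w 0.98 j6 4.2
shift now cm [-0.    0.02  1.76] after turn [-0.    0.02  1.76] turn [-0.03  0.01 -0.02]
```

```bash
python3 -m jog '[[0,0,0.4,0,0,0],[0,0,0.4,0,0,0],[0,0,0.4,0,0,0],[0,0,0.3,0,0,0],[0,0,0.1,0,0,0]]'
python3 -m jog '[[0,0,0.1,0,0,0],[0,0,0.1,0,0,0],[0,0,0.1,0,0,0],[0,0,0,0,0,0],[0,0,0,0,0,0]]'
python3 -m jog '[[0,0,0.1,0,0,0],[0,0,0,0,0,0],[0,0,0.1,0,0,0],[0,0,0,0,0,0],[0,0,0,0,0,0]]'
```

```text
time_s: 19.87
tcp_pos: [0.5358, -0.2094, 0.0881]
ee_rot: [[-0.018, -1.0, 0.001], [-1.0, 0.018, -0.0], [0.0, -0.001, -1.0]]
wrist_force: [2.5, 0.0, -0.8]
gripper_width: 0.112
time_s: 20.28
tcp_pos: [0.5358, -0.2095, 0.0862]
ee_rot: [[-0.017, -1.0, 0.001], [-1.0, 0.017, -0.0], [0.0, -0.001, -1.0]]
wrist_force: [1.0, 0.7, 3.1]
gripper_width: 0.114
time_s: 20.7
tcp_pos: [0.5361, -0.2096, 0.0861]
ee_rot: [[-0.017, -1.0, 0.002], [-1.0, 0.017, -0.001], [0.001, -0.002, -1.0]]
wrist_force: [-1.1, 2.1, 13.7]
gripper_width: 0.108
```

Seated at the same height as it was gripped. Release and fetch the medium board.

```bash
python3 -m jog '[[0,0,0,0,0,0],[0,0,0,0,0,0],[0,0,0,0,0,0],[0,0,0,0,0,0],[0,0,0,0,0,0]]' 3.6
python3 -m jog '[[0,0,-0.5,0,0,0],[0,0,-1,0,0,0],[0,0,-1.4,0,0,0],[0,0,-1.4,0,0,0],[0,0,-1.4,0,0,0]]'
python3 -m jog '[[0,0,-1.4,0,0,0],[0,0,-1.4,0,0,0],[0,0,-1.4,0,0,0],[0,0,-0.5,0,0,4],[0,0,0,0,0,4.5]]'
python3 -c "
from h import *
snap('side','side10');crop('side10',195,180,375,330,4,'cs10')
"
python3 go.py C 30 .14 .6 -1.1
```

```text
time_s: 21.12
tcp_pos: [0.5348, -0.2094, 0.0827]
ee_rot: [[-0.018, -1.0, -0.002], [-1.0, 0.018, 0.0], [-0.0, 0.002, -1.0]]
wrist_force: [-0.0, -0.2, -0.3]
gripper_width: 0.376
time_s: 21.53
tcp_pos: [0.5357, -0.2095, 0.142]
ee_rot: [[-0.017, -1.0, 0.001], [-1.0, 0.017, -0.0], [0.0, -0.001, -1.0]]
wrist_force: [0.1, -0.1, 0.0]
gripper_width: 0.415
time_s: 21.95
tcp_pos: [0.5366, -0.2097, 0.1906]
ee_rot: [[-0.168, -0.986, 0.005], [-0.986, 0.168, -0.001], [0.0, -0.005, -1.0]]
wrist_force: [-0.1, 0.8, -0.2]
gripper_width: 0.415
t 22.0 tcp [ 0.5361 -0.2095  0.1896] F [-0.6 -1.2 -0. ] w 3.62 j6 -4.6
shift now cm [-39.44   3.05   4.95] after turn [-39.46   2.78   4.96] turn [-0.18  0.   -0.36]
```

View pics/cs10.png

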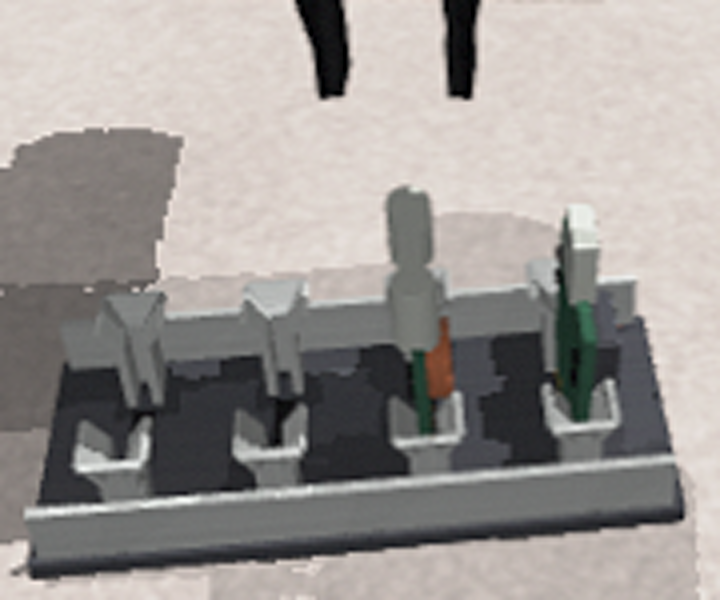

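The knob board stands home in slot +30 and the short board at +90. Going for the medium board.

```bash
python3 -m jog '[[-1.6,0.1,0,0,0,-0.36],[-2.7,0.19,0,0,0,0],[-2.7,0.19,0,0,0,0],[-2.7,0.19,0,0,0,0],[-2.7,0.19,0,0,0,0]]'
python3 -m jog '[[-2.7,0.19,0,0,0,0],[-2.7,0.19,0,0,0,0],[-2.7,0.19,0,0,0,0],[-2.7,0.19,0,0,0,0],[-2.7,0.19,0,0,0,0]]'
python3 -m jog '[[-2.7,0.19,0,0,0,0],[-2.7,0.19,0,0,0,0],[-2.7,0.19,0,0,0,0],[-2.7,0.19,0,0,0,0],[-2.7,0.2,0,0,0,0]]'
python3 -m jog '[[0,0,1,0,0,0],[0,0,1.4,0,0,0],[0,0,1.4,0,0,0],[0,0,1,0,0,0],[0,0,0,0,0,0]]'
python3 -m jog '[[0,0,0,0,0,0.36],[0,0,0,0,0,0],[0,0,0,0,0,0],[0,0,0,0,0,0],[0,0,0,0,0,0]]'
python3 go.py C 30 .083 .6 -1.1
```

```text
time_s: 22.42
tcp_pos: [0.5467, -0.0846, 0.1881]
ee_rot: [[-0.158, -0.987, 0.0], [-0.987, 0.158, -0.0], [-0.0, -0.0, -1.0]]
wrist_force: [1.0, 0.8, 0.5]
gripper_width: 0.414
time_s: 22.83
tcp_pos: [0.5588, 0.0505, 0.1881]
ee_rot: [[-0.157, -0.988, 0.0], [-0.988, 0.157, 0.0], [-0.0, -0.0, -1.0]]
wrist_force: [0.6, 0.1, 0.2]
gripper_width: 0.416
time_s: 23.25
tcp_pos: [0.5708, 0.1853, 0.188]
ee_rot: [[-0.157, -0.988, 0.0], [-0.988, 0.157, 0.0], [-0.0, -0.0, -1.0]]
wrist_force: [-0.5, 0.1, 0.8]
gripper_width: 0.414
time_s: 23.67
tcp_pos: [0.5693, 0.1829, 0.137]
ee_rot: [[-0.159, -0.987, -0.005], [-0.987, 0.159, -0.002], [0.003, 0.004, -1.0]]
wrist_force: [0.7, 0.3, 0.4]
gripper_width: 0.411
time_s: 24.08
tcp_pos: [0.5712, 0.1841, 0.1402]
ee_rot: [[-0.165, -0.986, 0.001], [-0.986, 0.165, 0.001], [-0.001, -0.001, -1.0]]
wrist_force: [-0.4, -0.1, -0.2]
gripper_width: 0.413
t 24.0833 tcp [0.5712 0.1841 0.1402] F [-0.4 -0.1 -0.2] w 3.59 j6 -42.8
shift now cm [-0.06 -0.25  5.72] after turn [-0.06 -0.25  5.72] turn [-0.06  0.05 -0.  ]
```

```bash
python3 -m jog '[[-0.06,-0.25,0,0,0,0],[0,0,1,0,0,0],[0,0,1,0,0,0],[0,0,0,0,0,0],[0,0,0,0,0,0]]'
python3 -c "
from h import *
snap('side','side11');crop('side11',220,60,370,190,4,'cs11')
"
python3 go.py C 30 .083 .6 -1.1
```

```text
time_s: 24.5
tcp_pos: [0.5727, 0.1836, 0.1179]
ee_rot: [[-0.165, -0.986, -0.003], [-0.986, 0.165, -0.002], [0.002, 0.002, -1.0]]
wrist_force: [0.0, 0.3, 0.4]
gripper_width: 0.415
t 24.55 tcp [0.5732 0.1839 0.1187] F [-0.3 -0.5 -0.2] w 3.59 j6 -42.7
shift now cm [-0.05 -0.06  3.57] after turn [-0.04 -0.05  3.57] turn [ 0.06 -0.07 -0.  ]
```

View pics/cs11.png

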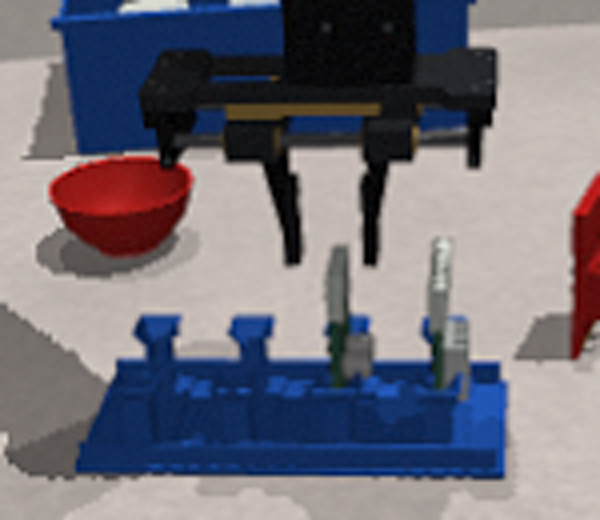

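The medium bar at (338,280) lies between the fingertips at (292,262) and (370,262).

```bash
python3 -m jog '[[0,-0.05,0.6,0,0,0],[0,0,1,0,0,0],[0,0,1,0,0,0],[0,0,0.6,0,0,0],[0,0,0.1,0,0,0]]'
python3 -m jog '[[0,0,0,0,0,0],[0,0,0,0,0,0],[0,0,0,0,0,0],[0,0,0,0,0,0],[0,0,0,0,0,0]]' 0
python3 -m jog '[[0,0,0,0,0,0],[0,0,0,0,0,0],[0,0,0,0,0,0],[0,0,0,0,0,0],[0,0,0,0,0,0]]'
python3 go.py C 30 .083 .6 -1.1
python3 -m jog '[[0,0,-0.7,0,0,0],[0,0,-1.2,0,0,0],[0,0,-1.5,0,0,0],[0,0,-1.5,0,0,0],[0,0,-1.5,0,0,0]]'
python3 -m jog '[[0,0,-1.5,0,0,0],[0,0,-1.5,0,0,0],[0,0,-1.5,0,0,0],[0,0,-1.5,0,0,-4],[0,0,-0.6,0,0,-4.5]]'
python3 go.py R -30 .14
```

```text
time_s: 24.97
tcp_pos: [0.5727, 0.1834, 0.0842]
ee_rot: [[-0.166, -0.986, -0.004], [-0.986, 0.166, -0.002], [0.002, 0.003, -1.0]]
wrist_force: [-0.0, 0.7, -0.2]
gripper_width: 0.414
time_s: 25.38
tcp_pos: [0.5742, 0.1842, 0.0869]
ee_rot: [[-0.165, -0.986, 0.001], [-0.986, 0.165, 0.0], [-0.001, -0.001, -1.0]]
wrist_force: [0.0, 0.2, -0.2]
gripper_width: 0.125
time_s: 25.8
tcp_pos: [0.5742, 0.1842, 0.0869]
ee_rot: [[-0.165, -0.986, 0.001], [-0.986, 0.165, 0.0], [-0.0, -0.001, -1.0]]
wrist_force: [-1.0, -0.2, 1.4]
gripper_width: 0.11
t 25.8 tcp [0.5742 0.1842 0.0869] F [-1.  -0.2  1.4] w 0.96 j6 -42.7
shift now cm [0.   0.04 0.39] after turn [0.   0.04 0.39] turn [-0.04  0.02 -0.  ]
time_s: 26.22
tcp_pos: [0.5733, 0.1838, 0.1507]
ee_rot: [[-0.165, -0.986, -0.002], [-0.986, 0.166, -0.001], [0.001, 0.002, -1.0]]
wrist_force: [0.8, 0.5, -0.7]
gripper_width: 0.112
time_s: 26.63
tcp_pos: [0.5744, 0.1842, 0.2187]
ee_rot: [[-0.014, -1.0, 0.002], [-1.0, 0.014, 0.001], [-0.001, -0.002, -1.0]]
wrist_force: [-0.2, 0.4, -0.9]
gripper_width: 0.111
t 26.6333 tcp [0.5744 0.1842 0.2187] F [-0.2  0.4 -0.9] w 0.96 j6 -34.0
shift now cm [39.39  9.34  7.8 ] after turn [39.42  9.19  7.87] turn [-0.13  0.07  0.2 ]
```

```bash
python3 -m jog '[[1.6,0.36,0,0,0,0.2],[2.7,0.62,0,0,0,0],[2.7,0.62,0,0,0,0],[2.7,0.62,0,0,0,0],[2.7,0.62,0,0,0,0]]'
python3 -m jog '[[2.7,0.62,0,0,0,0],[2.7,0.62,0,0,0,0],[2.7,0.62,0,0,0,0],[2.7,0.62,0,0,0,0],[2.7,0.62,0,0,0,0]]'
python3 -m jog '[[2.7,0.62,0,0,0,0],[2.7,0.62,0,0,0,0],[2.7,0.62,0,0,0,0],[2.7,0.62,0,0,0,0],[2.7,0.6,0,0,0,0]]'
python3 -m jog '[[0,0,0.8,0,0,0],[0,0,1,0,0,0],[0,0,1,0,0,0],[0,0,1,0,0,0],[0,0,0.8,0,0,0]]'
python3 -m jog '[[0,0,0.4,0,0,-0.2],[0,0,0.4,0,0,0],[0,0,0.4,0,0,0],[0,0,0,0,0,0],[0,0,0,0,0,0]]'
python3 go.py R -30 .14
```

```text
time_s: 27.05
tcp_pos: [0.5414, 0.059, 0.2157]
ee_rot: [[-0.022, -1.0, -0.002], [-1.0, 0.022, -0.0], [0.0, 0.002, -1.0]]
wrist_force: [0.2, -0.8, -1.1]
gripper_width: 0.114
time_s: 27.47
tcp_pos: [0.5074, -0.0752, 0.2159]
ee_rot: [[-0.023, -1.0, -0.002], [-1.0, 0.023, 0.0], [-0.0, 0.002, -1.0]]
wrist_force: [0.4, 0.7, -1.6]
gripper_width: 0.114
time_s: 27.88
tcp_pos: [0.4736, -0.2093, 0.2159]
ee_rot: [[-0.023, -1.0, -0.002], [-1.0, 0.023, 0.001], [-0.001, 0.002, -1.0]]
wrist_force: [-0.5, 0.4, -1.6]
gripper_width: 0.107
time_s: 28.3
tcp_pos: [0.4748, -0.2071, 0.1686]
ee_rot: [[-0.02, -1.0, -0.002], [-1.0, 0.02, 0.001], [-0.001, 0.002, -1.0]]
wrist_force: [-0.5, 0.1, -1.4]
gripper_width: 0.112
time_s: 28.72
tcp_pos: [0.4757, -0.2078, 0.1585]
ee_rot: [[-0.017, -1.0, 0.0], [-1.0, 0.017, -0.0], [0.0, -0.0, -1.0]]
wrist_force: [0.1, 0.2, -0.9]
gripper_width: 0.116
t 28.7167 tcp [ 0.4757 -0.2078  0.1585] F [ 0.1  0.2 -0.9] w 1.01 j6 4.7
shift now cm [0.04 0.01 1.85] after turn [0.04 0.01 1.85] turn [-0.01 -0.01  0.01]
```

```bash
python3 -m jog '[[0.04,0,0.4,0,0,0],[0,0,0.4,0,0,0],[0,0,0,0,0,0],[0,0,0,0,0,0],[0,0,0,0,0,0]]'
python3 -c "
from h import *
snap('side','side12');crop('side12',195,180,375,330,4,'cs12')
"
python3 go.py R -30 .0869
```

```text
time_s: 29.13
tcp_pos: [0.4756, -0.2084, 0.1505]
ee_rot: [[-0.018, -1.0, 0.0], [-1.0, 0.018, -0.0], [0.0, -0.0, -1.0]]
wrist_force: [-0.7, -0.4, -2.0]
gripper_width: 0.106
t 29.1833 tcp [ 0.4756 -0.2084  0.1506] F [-0.  -0.8 -2. ] w 0.95 j6 4.7
shift now cm [-0.02  0.    6.37] after turn [-0.01 -0.    6.37] turn [-0.02 -0.01 -0.01]
```

View pics/cs12.png

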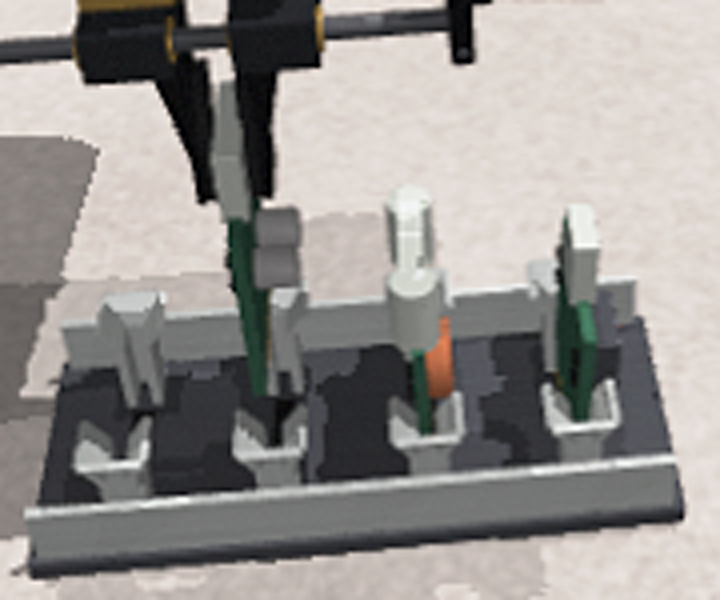

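```bash
python3 -c "
from fit import *
import go
c=load('side12')
p=(go.R[0],go.R[1],np.radians(go.R[2]))
for x in (-.03,.03): print(x,((proj(c,T(p,[[x,-.035,.074],[x,-.035,.044],[x,-.046,.056],[x-.0115,-.046,.056],[x+.0115,-.046,.056]]))-[195,180])*4).round(0).tolist())
c=load('side9');print(((proj(c,T(p,[[.03,-.035,.074]]))-[195,180])*4).round(0))
"
```

```text
-0.03 [[261.0, 394.0], [270.0, 447.0], [265.0, 448.0], [235.0, 451.0], [296.0, 446.0]]
0.03 [[420.0, 380.0], [425.0, 434.0], [424.0, 435.0], [394.0, 437.0], [455.0, 432.0]]
[[420. 380.]]
```

The board's edge is where the model predicts, at (261,394). The lip centre reads about 1–2 mm further +x, so I shift 1 mm and lower.

```bash
python3 -m jog '[[0,-0.1,0.5,0,0,0],[0,0,0.7,0,0,0],[0,0,0.7,0,0,0],[0,0,0.6,0,0,0],[0,0,0.5,0,0,0]]'
python3 -m jog '[[0,0,0.4,0,0,0],[0,0,0.4,0,0,0],[0,0,0.4,0,0,0],[0,0,0.4,0,0,0],[0,0,0,0,0,0]]'
python3 go.py R -30 .0869
```

```text
time_s: 29.6
tcp_pos: [0.476, -0.2083, 0.1192]
ee_rot: [[-0.018, -1.0, -0.001], [-1.0, 0.018, 0.0], [-0.0, 0.001, -1.0]]
wrist_force: [-0.3, 0.2, -1.2]
gripper_width: 0.112
time_s: 30.02
tcp_pos: [0.476, -0.2083, 0.1036]
ee_rot: [[-0.018, -1.0, -0.002], [-1.0, 0.018, 0.0], [-0.0, 0.002, -1.0]]
wrist_force: [0.1, 0.5, -2.0]
gripper_width: 0.109
t 30.0167 tcp [ 0.476  -0.2083  0.1036] F [ 0.1  0.5 -2. ] w 0.95 j6 4.7
shift now cm [0.   0.03 1.67] after turn [0.   0.04 1.67] turn [ 0.09  0.02 -0.02]
```

```bash
python3 -m jog '[[0,0,0.4,0,0,0],[0,0,0.4,0,0,0],[0,0,0.4,0,0,0],[0,0,0.2,0,0,0],[0,0,0.1,0,0,0]]'
python3 -m jog '[[0,0,0.1,0,0,0],[0,0,0.1,0,0,0],[0,0,0.1,0,0,0],[0,0,0,0,0,0],[0,0,0,0,0,0]]'
python3 -m jog '[[0,0,0.1,0,0,0],[0,0,0,0,0,0],[0,0,0.1,0,0,0],[0,0,0,0,0,0],[0,0,0,0,0,0]]'
```

```text
time_s: 30.43
tcp_pos: [0.4762, -0.2083, 0.089]
ee_rot: [[-0.018, -1.0, -0.001], [-1.0, 0.018, 0.0], [-0.0, 0.001, -1.0]]
wrist_force: [-0.4, -0.5, -1.1]
gripper_width: 0.112
time_s: 30.85
tcp_pos: [0.4768, -0.2085, 0.0868]
ee_rot: [[-0.017, -1.0, 0.001], [-1.0, 0.017, -0.0], [0.0, -0.001, -1.0]]
wrist_force: [-0.6, -0.3, 1.6]
gripper_width: 0.115
time_s: 31.27
tcp_pos: [0.4772, -0.2086, 0.0868]
ee_rot: [[-0.017, -1.0, 0.002], [-1.0, 0.017, -0.001], [0.001, -0.002, -1.0]]
wrist_force: [-3.6, 1.7, 13.1]
gripper_width: 0.11
```

Home: z has stopped at 0.0868 with 13 N. Release and fetch the long board.

```bash
python3 -m jog '[[0,0,0,0,0,0],[0,0,0,0,0,0],[0,0,0,0,0,0],[0,0,0,0,0,0],[0,0,0,0,0,0]]' 3.6
python3 -m jog '[[0,0,-0.5,0,0,0],[0,0,-1,0,0,0],[0,0,-1.4,0,0,0],[0,0,-1.4,0,0,0],[0,0,-1.4,0,0,0]]'
python3 -m jog '[[0,0,-1.4,0,0,0],[0,0,-1.4,0,0,0],[0,0,-1.4,0,0,0],[0,0,-0.5,0,0,4],[0,0,0,0,0,4.5]]'
python3 -c "
from h import *
snap('side','side13');crop('side13',195,180,375,330,4,'cs13')
"
python3 go.py C 90 .14 -0.2 -1.5
```

```text
time_s: 31.68
tcp_pos: [0.4763, -0.2083, 0.0841]
ee_rot: [[-0.018, -1.0, -0.001], [-1.0, 0.018, 0.0], [-0.0, 0.001, -1.0]]
wrist_force: [-0.1, 0.7, -0.4]
gripper_width: 0.38
time_s: 32.1
tcp_pos: [0.4767, -0.2085, 0.1429]
ee_rot: [[-0.017, -1.0, 0.001], [-1.0, 0.017, -0.0], [0.0, -0.001, -1.0]]
wrist_force: [0.0, -0.6, 0.1]
gripper_width: 0.413
time_s: 32.52
tcp_pos: [0.4777, -0.2087, 0.1914]
ee_rot: [[-0.168, -0.986, 0.005], [-0.986, 0.168, -0.001], [0.0, -0.005, -1.0]]
wrist_force: [-0.2, 0.3, -0.1]
gripper_width: 0.414
t 32.5667 tcp [ 0.4771 -0.2085  0.1905] F [-1.3  0.3 -0.7] w 3.6 j6 -4.1
shift now cm [-40.34  -8.7    5.08] after turn [-40.28  -8.98   5.05] turn [-0.19  0.   -0.37]
```

View pics/cs13.png

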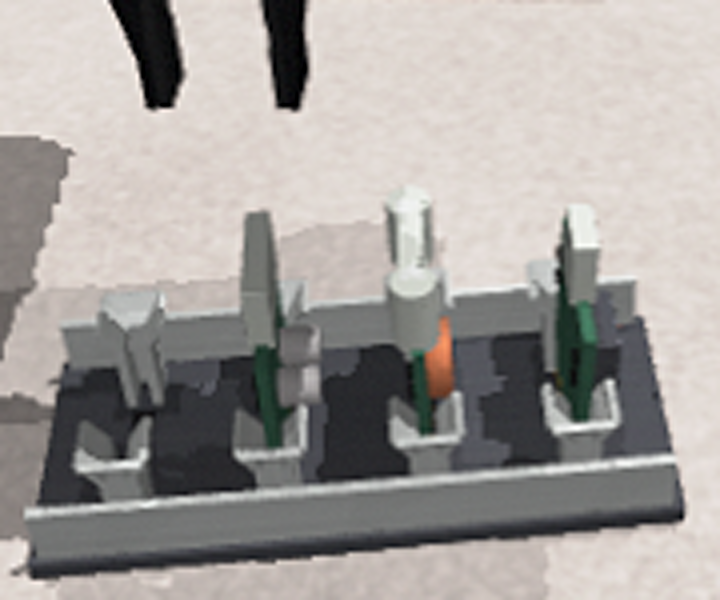

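```bash
python3 -m jog '[[-1.6,-0.36,0,0,0,-0.37],[-2.75,-0.61,0,0,0,0],[-2.75,-0.61,0,0,0,0],[-2.75,-0.61,0,0,0,0],[-2.75,-0.61,0,0,0,0]]'
python3 -m jog '[[-2.75,-0.61,0,0,0,0],[-2.75,-0.61,0,0,0,0],[-2.75,-0.61,0,0,0,0],[-2.75,-0.61,0,0,0,0],[-2.75,-0.61,0,0,0,0]]'
python3 -m jog '[[-2.75,-0.61,0,0,0,0],[-2.75,-0.61,0,0,0,0],[-2.75,-0.61,0,0,0,0],[-2.75,-0.61,0,0,0,0],[-2.75,-0.63,0,0,0,0]]'
python3 -m jog '[[0,0,1,0,0,0],[0,0,1.4,0,0,0],[0,0,1.4,0,0,0],[0,0,1,0,0,0],[0,0,0,0,0,0]]'
python3 -m jog '[[0,0,0,0,0,0.36],[0,0,0,0,0,0],[0,0,0,0,0,0],[0,0,0,0,0,0],[0,0,0,0,0,0]]'
python3 go.py C 90 .083 -0.2 -1.5
```

```text
time_s: 32.98
tcp_pos: [0.5245, -0.0874, 0.1891]
ee_rot: [[-0.158, -0.988, 0.001], [-0.988, 0.158, -0.0], [-0.0, -0.001, -1.0]]
wrist_force: [0.6, -0.6, 0.4]
gripper_width: 0.412
time_s: 33.4
tcp_pos: [0.5765, 0.0438, 0.1891]
ee_rot: [[-0.157, -0.988, 0.0], [-0.988, 0.157, 0.0], [-0.0, -0.0, -1.0]]
wrist_force: [-0.2, 0.5, 0.2]
gripper_width: 0.417
time_s: 33.82
tcp_pos: [0.6286, 0.1746, 0.189]
ee_rot: [[-0.157, -0.988, 0.0], [-0.988, 0.157, -0.0], [0.0, -0.0, -1.0]]
wrist_force: [0.1, -0.0, 0.2]
gripper_width: 0.414
time_s: 34.23
tcp_pos: [0.6267, 0.1724, 0.1378]
ee_rot: [[-0.159, -0.987, -0.005], [-0.987, 0.159, -0.002], [0.003, 0.005, -1.0]]
wrist_force: [-0.3, 0.1, -0.8]
gripper_width: 0.41
time_s: 34.65
tcp_pos: [0.6286, 0.1734, 0.1413]
ee_rot: [[-0.165, -0.986, 0.001], [-0.986, 0.165, 0.001], [-0.001, -0.001, -1.0]]
wrist_force: [0.4, -0.6, -0.1]
gripper_width: 0.411
t 34.65 tcp [0.6286 0.1734 0.1413] F [ 0.4 -0.6 -0.1] w 3.57 j6 -39.1
shift now cm [-0.11 -0.33  5.83] after turn [-0.11 -0.34  5.83] turn [-0.06  0.04  0.  ]
```

```bash
python3 -m jog '[[-0.1,-0.33,0,0,0,0],[0,0,1,0,0,0],[0,0,1,0,0,0],[0,0,0,0,0,0],[0,0,0,0,0,0]]'
python3 -c "
from h import *
snap('side','side14');crop('side14',220,60,370,190,4,'cs14')
"
python3 go.py C 90 .083 -0.2 -1.5
```

```text
time_s: 35.07
tcp_pos: [0.6309, 0.1733, 0.1187]
ee_rot: [[-0.165, -0.986, -0.003], [-0.986, 0.165, -0.002], [0.002, 0.003, -1.0]]
wrist_force: [-0.5, 1.0, 0.6]
gripper_width: 0.415
t 35.1167 tcp [0.6315 0.1736 0.1196] F [-0.9  0.2  0.1] w 3.61 j6 -39.0
shift now cm [-0.05 -0.07  3.66] after turn [-0.05 -0.06  3.66] turn [ 0.07 -0.07  0.01]
```

View pics/cs14.png

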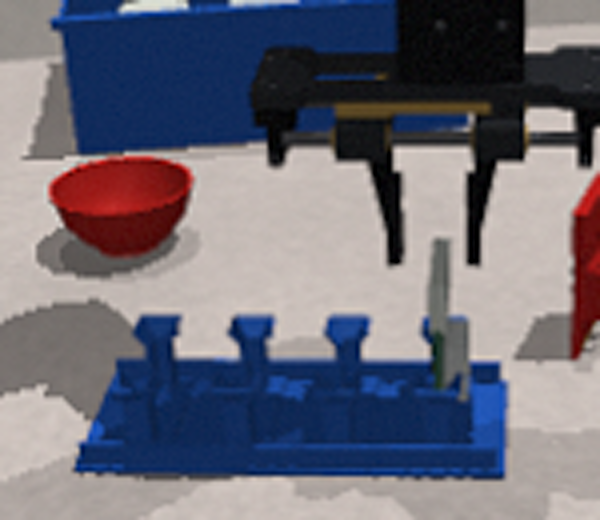

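The long bar at (440,275) lies between the tips at (395,262) and (473,262).

```bash
python3 -m jog '[[0,-0.05,0.6,0,0,0],[0,0,1,0,0,0],[0,0,1,0,0,0],[0,0,0.7,0,0,0],[0,0,0.1,0,0,0]]'
python3 -m jog '[[0,0,0,0,0,0],[0,0,0,0,0,0],[0,0,0,0,0,0],[0,0,0,0,0,0],[0,0,0,0,0,0]]' 0
python3 -m jog '[[0,0,0,0,0,0],[0,0,0,0,0,0],[0,0,0,0,0,0],[0,0,0,0,0,0],[0,0,0,0,0,0]]'
python3 go.py C 90 .083 -0.2 -1.5
python3 -m jog '[[0,0,-0.7,0,0,0],[0,0,-1.2,0,0,0],[0,0,-1.5,0,0,0],[0,0,-1.5,0,0,0],[0,0,-1.5,0,0,0]]'
python3 -m jog '[[0,0,-1.5,0,0,0],[0,0,-1.5,0,0,0],[0,0,-1.5,0,0,0],[0,0,-1.5,0,0,-4],[0,0,-0.8,0,0,-4.5]]'
python3 go.py R -90 .14
```

```text
time_s: 35.53
tcp_pos: [0.6309, 0.1731, 0.0838]
ee_rot: [[-0.165, -0.986, -0.004], [-0.986, 0.165, -0.002], [0.002, 0.004, -1.0]]
wrist_force: [-0.9, -0.2, -0.8]
gripper_width: 0.419
time_s: 35.95
tcp_pos: [0.6325, 0.1738, 0.087]
ee_rot: [[-0.165, -0.986, 0.001], [-0.986, 0.165, 0.0], [-0.001, -0.001, -1.0]]
wrist_force: [0.8, -0.3, -0.6]
gripper_width: 0.121
time_s: 36.37
tcp_pos: [0.6325, 0.1738, 0.0869]
ee_rot: [[-0.165, -0.986, 0.001], [-0.986, 0.165, 0.0], [-0.0, -0.001, -1.0]]
wrist_force: [-0.2, 1.2, 2.7]
gripper_width: 0.114
t 36.3667 tcp [0.6325 0.1738 0.0869] F [-0.2  1.2  2.7] w 0.99 j6 -39.0
shift now cm [-0.01  0.04  0.39] after turn [-0.01  0.04  0.39] turn [-0.05  0.02  0.01]
time_s: 36.78
tcp_pos: [0.6316, 0.1734, 0.1515]
ee_rot: [[-0.165, -0.986, -0.002], [-0.986, 0.165, -0.001], [0.001, 0.002, -1.0]]
wrist_force: [-0.6, -0.5, -1.6]
gripper_width: 0.114
time_s: 37.2
tcp_pos: [0.6322, 0.1736, 0.2213]
ee_rot: [[-0.014, -1.0, 0.002], [-1.0, 0.014, 0.001], [-0.001, -0.002, -1.0]]
wrist_force: [0.0, 0.2, -1.1]
gripper_width: 0.113
t 37.2 tcp [0.6322 0.1736 0.2213] F [ 0.   0.2 -1.1] w 0.98 j6 -30.3
shift now cm [38.39 21.15  8.07] after turn [38.46 20.99  8.13] turn [-0.09  0.04  0.22]
```

```bash
python3 -m jog '[[1.3,0.7,0,0,0,0.2],[2.65,1.45,0,0,0,0],[2.65,1.45,0,0,0,0],[2.65,1.45,0,0,0,0],[2.65,1.45,0,0,0,0]]'
python3 -m jog '[[2.65,1.45,0,0,0,0],[2.65,1.45,0,0,0,0],[2.65,1.45,0,0,0,0],[2.65,1.45,0,0,0,0],[2.65,1.45,0,0,0,0]]'
python3 -m jog '[[2.65,1.45,0,0,0,0],[2.65,1.45,0,0,0,0],[2.65,1.45,0,0,0,0],[2.65,1.45,0,0,0,0],[2.65,1.3,0,0,0,0]]'
python3 -m jog '[[0,0,0.8,0,0,0],[0,0,1,0,0,0],[0,0,1,0,0,0],[0,0,1,0,0,0],[0,0,0.8,0,0,0]]'
python3 -m jog '[[0,0,0.4,0,0,-0.2],[0,0,0.4,0,0,0],[0,0,0.4,0,0,0],[0,0,0,0,0,0],[0,0,0,0,0,0]]'
python3 go.py R -90 .14 1 0
```

```text
time_s: 37.62
tcp_pos: [0.5631, 0.0549, 0.2189]
ee_rot: [[-0.02, -1.0, -0.001], [-1.0, 0.02, -0.0], [0.0, 0.001, -1.0]]
wrist_force: [-0.5, -0.7, -0.9]
gripper_width: 0.107
time_s: 38.03
tcp_pos: [0.4878, -0.076, 0.2191]
ee_rot: [[-0.021, -1.0, -0.001], [-1.0, 0.021, 0.0], [-0.0, 0.001, -1.0]]
wrist_force: [0.1, 0.3, -0.7]
gripper_width: 0.111
time_s: 38.45
tcp_pos: [0.4139, -0.2067, 0.2192]
ee_rot: [[-0.021, -1.0, -0.001], [-1.0, 0.021, 0.001], [-0.001, 0.001, -1.0]]
wrist_force: [0.7, -0.6, -2.3]
gripper_width: 0.115
time_s: 38.87
tcp_pos: [0.4151, -0.2055, 0.1721]
ee_rot: [[-0.021, -1.0, -0.001], [-1.0, 0.021, 0.001], [-0.001, 0.001, -1.0]]
wrist_force: [-0.2, -0.4, -1.8]
gripper_width: 0.114
time_s: 39.28
tcp_pos: [0.4159, -0.2058, 0.1606]
ee_rot: [[-0.017, -1.0, -0.0], [-1.0, 0.017, -0.0], [0.0, 0.0, -1.0]]
wrist_force: [-0.5, -0.4, -1.3]
gripper_width: 0.115
t 39.2833 tcp [ 0.4159 -0.2058  0.1606] F [-0.5 -0.4 -1.3] w 1.0 j6 5.2
shift now cm [ 0.14 -0.07  2.06] after turn [ 0.14 -0.07  2.06] turn [ 0.   -0.01  0.02]
```

```bash
python3 -m jog '[[0.12,-0.07,0.5,0,0,0],[0,0,0.5,0,0,0],[0,0,0,0,0,0],[0,0,0,0,0,0],[0,0,0,0,0,0]]'
python3 -c "
from h import *
snap('side','side15');crop('side15',195,180,375,330,4,'cs15')
"
python3 go.py R -90 .0869 1 0
```

```text
time_s: 39.7
tcp_pos: [0.4165, -0.2072, 0.1504]
ee_rot: [[-0.017, -1.0, -0.0], [-1.0, 0.017, -0.0], [0.0, 0.0, -1.0]]
wrist_force: [0.3, -0.5, -1.4]
gripper_width: 0.111
t 39.75 tcp [ 0.4166 -0.2072  0.1505] F [ 0.2  0.  -0.9] w 0.94 j6 5.3
shift now cm [0.01 0.   6.36] after turn [ 0.01 -0.    6.36] turn [-0.01 -0.01  0.  ]
```

View pics/cs15.png

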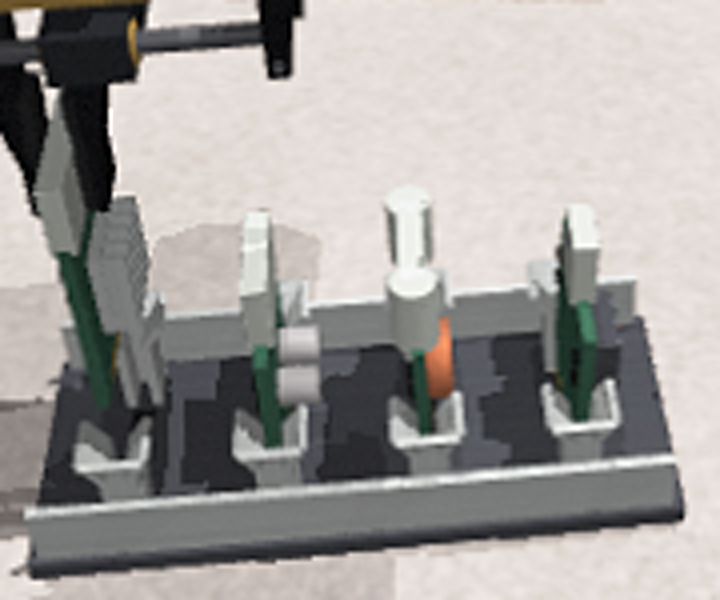

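The lower edge at (103,403) is headed for the slot throat. Lowering.

```bash
python3 -m jog '[[0,0,0.5,0,0,0],[0,0,0.7,0,0,0],[0,0,0.7,0,0,0],[0,0,0.6,0,0,0],[0,0,0.5,0,0,0]]'
python3 -m jog '[[0,0,0.4,0,0,0],[0,0,0.4,0,0,0],[0,0,0.4,0,0,0],[0,0,0.4,0,0,0],[0,0,0,0,0,0]]'
python3 go.py R -90 .0869 1 0
```

```text
time_s: 40.17
tcp_pos: [0.416, -0.207, 0.1193]
ee_rot: [[-0.018, -1.0, -0.001], [-1.0, 0.018, 0.0], [-0.0, 0.001, -1.0]]
wrist_force: [0.3, 0.4, -1.4]
gripper_width: 0.113
time_s: 40.58
tcp_pos: [0.416, -0.207, 0.1036]
ee_rot: [[-0.018, -1.0, -0.001], [-1.0, 0.018, 0.0], [-0.0, 0.001, -1.0]]
wrist_force: [-0.8, -0.2, -1.7]
gripper_width: 0.113
t 40.5833 tcp [ 0.416  -0.207   0.1036] F [-0.8 -0.2 -1.7] w 0.98 j6 5.3
shift now cm [ 0.02 -0.07  1.67] after turn [ 0.02 -0.06  1.67] turn [ 0.08  0.02 -0.01]
```

```bash
python3 -m jog '[[0,0,0.4,0,0,0],[0,0,0.4,0,0,0],[0,0,0.4,0,0,0],[0,0,0.2,0,0,0],[0,0,0.1,0,0,0]]'
python3 -m jog '[[0,0,0.1,0,0,0],[0,0,0.1,0,0,0],[0,0,0.1,0,0,0],[0,0,0,0,0,0],[0,0,0,0,0,0]]'
python3 -m jog '[[0,0,0.1,0,0,0],[0,0,0,0,0,0],[0,0,0.1,0,0,0],[0,0,0,0,0,0],[0,0,0,0,0,0]]'
```

```text
time_s: 41.0
tcp_pos: [0.4162, -0.2071, 0.089]
ee_rot: [[-0.017, -1.0, -0.001], [-1.0, 0.017, 0.0], [-0.0, 0.001, -1.0]]
wrist_force: [0.7, 0.1, -1.2]
gripper_width: 0.114
time_s: 41.42
tcp_pos: [0.4168, -0.2072, 0.0869]
ee_rot: [[-0.017, -1.0, 0.001], [-1.0, 0.017, -0.0], [0.0, -0.001, -1.0]]
wrist_force: [-0.7, 1.2, 1.9]
gripper_width: 0.115
time_s: 41.83
tcp_pos: [0.4174, -0.2073, 0.0867]
ee_rot: [[-0.016, -1.0, 0.002], [-1.0, 0.016, -0.001], [0.001, -0.002, -1.0]]
wrist_force: [-2.6, 1.9, 15.3]
gripper_width: 0.11
```

Home. Release, lift clear and move away for a full look.

```bash
python3 -m jog '[[0,0,0,0,0,0],[0,0,0,0,0,0],[0,0,0,0,0,0],[0,0,0,0,0,0],[0,0,0,0,0,0]]' 3.6
python3 -m jog '[[0,0,-0.5,0,0,0],[0,0,-1,0,0,0],[0,0,-1.4,0,0,0],[0,0,-1.4,0,0,0],[0,0,-1.4,0,0,0]]'
python3 -m jog '[[0,0,-1.4,0,0,0],[0,0,-1.4,0,0,0],[0,0,-1.4,0,0,0],[0,0,-0.5,0,0,0],[0,0,0,0,0,0]]'
python3 -m jog '[[-1.5,0,0,0,0,0],[-2.5,0,0,0,0,0],[-2.5,0,0,0,0,0],[-2.5,0,0,0,0,0],[-2.5,0,0,0,0,0]]'
python3 -m jog '[[-2.5,0,0,0,0,0],[-2.5,0,0,0,0,0],[-2.5,0,0,0,0,0],[-2.5,0,0,0,0,0],[-2.5,0,0,0,0,0]]'
python3 -m jog '[[0,0,0,0,0,0],[0,0,0,0,0,0],[0,0,0,0,0,0],[0,0,0,0,0,0],[0,0,0,0,0,0]]'
python3 - <<'E'
from h import *
snap('side','sideF');crop('sideF',195,215,375,330,4,'csF');snap('top','topF');crop('topF',360,160,460,300,4,'ctF')
s=sense();print(s['wrist_force'].round(1))
E
```

```text
time_s: 42.25
tcp_pos: [0.4163, -0.2071, 0.0842]
ee_rot: [[-0.018, -1.0, -0.001], [-1.0, 0.018, 0.0], [-0.0, 0.001, -1.0]]
wrist_force: [-1.1, 0.4, 0.3]
gripper_width: 0.381
time_s: 42.67
tcp_pos: [0.4164, -0.2071, 0.1422]
ee_rot: [[-0.017, -1.0, -0.0], [-1.0, 0.017, -0.0], [0.0, 0.0, -1.0]]
wrist_force: [0.0, 0.4, -0.6]
gripper_width: 0.414
time_s: 43.08
tcp_pos: [0.4173, -0.2073, 0.1898]
ee_rot: [[-0.017, -1.0, 0.003], [-1.0, 0.017, -0.001], [0.0, -0.003, -1.0]]
wrist_force: [-0.1, 0.8, -0.5]
gripper_width: 0.414
time_s: 43.5
tcp_pos: [0.4177, -0.0911, 0.1874]
ee_rot: [[-0.018, -1.0, -0.002], [-1.0, 0.018, 0.0], [0.0, 0.002, -1.0]]
wrist_force: [-0.4, -0.2, -0.4]
gripper_width: 0.412
time_s: 43.92
tcp_pos: [0.4198, 0.0339, 0.1875]
ee_rot: [[-0.018, -1.0, -0.002], [-1.0, 0.018, -0.001], [0.001, 0.002, -1.0]]
wrist_force: [-0.2, -0.4, 0.3]
gripper_width: 0.412
time_s: 44.33
tcp_pos: [0.4204, 0.0321, 0.1882]
ee_rot: [[-0.019, -1.0, -0.001], [-1.0, 0.019, -0.0], [0.0, 0.001, -1.0]]
wrist_force: [-0.3, -0.1, -0.2]
gripper_width: 0.416
[-0.  -0.5  0.7]
```

View pics/csF.png

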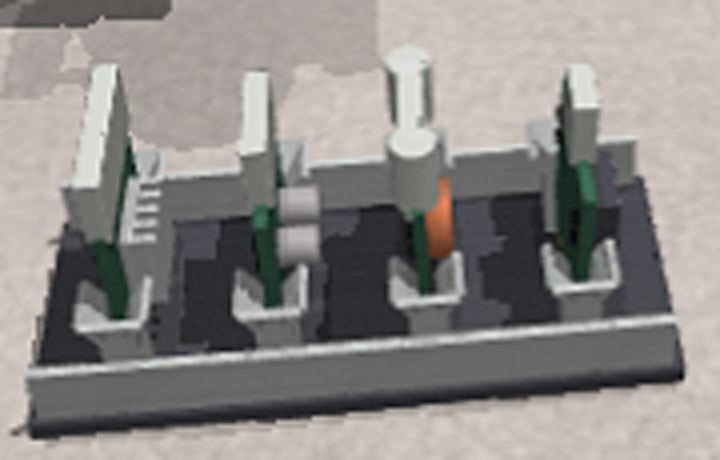

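View pics/ctF.png

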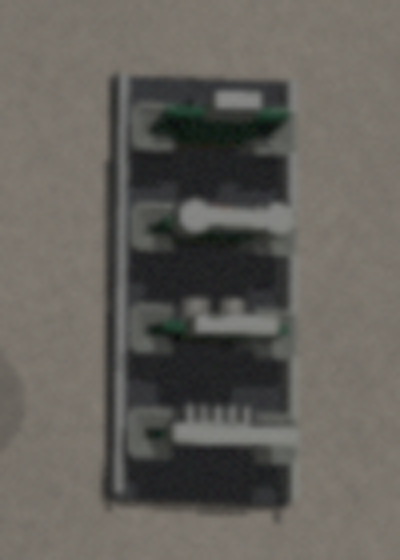

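View pics/sideF.png

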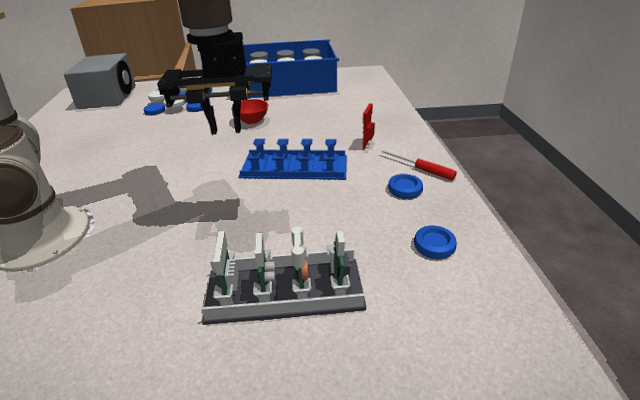

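All four stand in the rack, near to far long, medium, knobs, short. I check how far each leans.

Run:
```python
from fit import *
import go
t=load('topF');s=load('sideF')
p=(go.R[0],go.R[1],np.radians(go.R[2]));a=p[2];ex=np.array([np.cos(a),np.sin(a)]);ey=np.array([-ex[1],ex[0]])
for x,q,q2 in((90,(238,99),(584,85)),(30,(237,216),None),(-30,(238,324),(257,112)),(-90,(235,433),None)):
    m=np.array(go.slot(go.R,x))
    w=ray(t,[(np.array(q)+.5)/4-.5+[360,160]],.115)[0][:2]-m
    print(x,(w@ex*1e3).round(1),(w@ey*1e3).round(1))
crop('sideF',320,220,370,300,8,'z3'); crop('topF',385,175,440,205,12,'z4')
```

```text
90 5.3 0.5
30 -0.7 1.3
-30 -0.2 0.9
-90 0.9 2.7
```

View pics/z3.png

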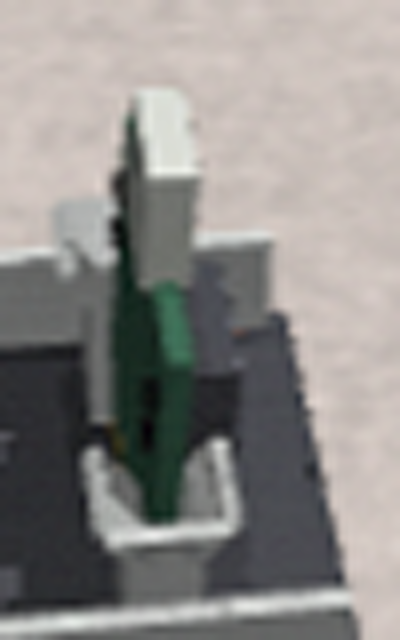

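View pics/z4.png

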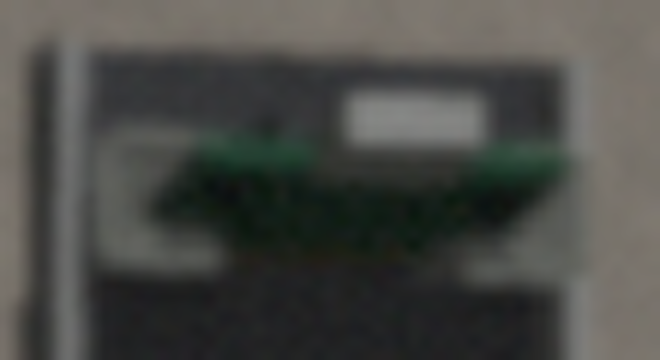

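The knob, medium and long boards are upright within 1 mm. The short one leans about 5 mm (roughly 3°) towards +x, as it already did in the carrier (+4.6 mm). Plenty of time is left, so I regrip it centred and release it upright.

```bash
python3 go.py R 90 .188 1.5 0
python3 -m jog '[[0,-2,0,0,0,0],[0,-3.2,0,0,0,0],[0,-3.2,0,0,0,0],[0,-3.2,0,0,0,0],[0,-3.2,0,0,0,0]]'
python3 -m jog '[[1.6,-2.6,0,0,0,0],[3,0,0,0,0,0],[3,0,0,0,0,0],[3,0,0,0,0,0],[3,0,0,0,0,0]]'
python3 -m jog '[[3,0,0,0,0,0],[3,0,0,0,0,0],[3,0,0,0,0,0],[1.6,0,0,0,0,0],[0,0,0,0,0,0]]'
python3 -m jog '[[0,0,0,0,0,0],[0,0,0,0,0,0],[0,0,0,0,0,0],[0,0,0,0,0,0],[0,0,0,0,0,0]]'
python3 go.py R 90 .089 1.5 0
```

```text
t 44.4333 tcp [0.4206 0.0322 0.1883] F [-0.  -0.5  0.7] w 3.61 j6 -27.7
shift now cm [ 23.92 -18.1    0.03] after turn [ 23.94 -18.07   0.03] turn [ 0.01 -0.01 -0.08]
time_s: 44.85
tcp_pos: [0.5701, 0.0295, 0.1883]
ee_rot: [[-0.018, -1.0, -0.0], [-1.0, 0.018, 0.0], [-0.0, 0.0, -1.0]]
wrist_force: [0.2, 0.1, 0.1]
gripper_width: 0.413
time_s: 45.27
tcp_pos: [0.5921, -0.1081, 0.188]
ee_rot: [[-0.018, -1.0, -0.001], [-1.0, 0.018, -0.0], [0.0, 0.001, -1.0]]
wrist_force: [1.2, 0.5, 0.5]
gripper_width: 0.416
time_s: 45.68
tcp_pos: [0.5897, -0.2159, 0.1879]
ee_rot: [[-0.022, -1.0, -0.001], [-1.0, 0.022, -0.0], [0.0, 0.001, -1.0]]
wrist_force: [-0.6, 0.2, 0.6]
gripper_width: 0.414
time_s: 46.1
tcp_pos: [0.5906, -0.2112, 0.1886]
ee_rot: [[-0.016, -1.0, 0.0], [-1.0, 0.016, 0.0], [-0.0, -0.0, -1.0]]
wrist_force: [-0.5, -0.7, 0.1]
gripper_width: 0.413
t 46.1 tcp [ 0.5906 -0.2112  0.1886] F [-0.5 -0.7  0.1] w 3.6 j6 4.0
shift now cm [-0.09 -0.64  9.96] after turn [-0.09 -0.65  9.96] turn [-0.01  0.    0.08]
```

```bash
python3 -m jog '[[-0.09,-0.64,0.5,0,0,0],[0,0,1.4,0,0,0],[0,0,1.6,0,0,0],[0,0,1.4,0,0,0],[0,0,0.6,0,0,0]]'
python3 -m jog '[[0,0,0,0,0,0],[0,0,0.8,0,0,0],[0,0,1.2,0,0,0],[0,0,1.2,0,0,0],[0,0,0.8,0,0,0]]'
python3 -m jog '[[0,0,0,0,0,0],[0,0,0,0,0,0],[0,0,0,0,0,0],[0,0,0,0,0,0],[0,0,0,0,0,0]]'
python3 go.py R 90 .087 1.5 0
```

```text
time_s: 46.52
tcp_pos: [0.596, -0.2106, 0.1308]
ee_rot: [[-0.017, -1.0, -0.004], [-1.0, 0.017, 0.001], [-0.001, 0.004, -1.0]]
wrist_force: [0.1, 0.5, 0.2]
gripper_width: 0.414
time_s: 46.93
tcp_pos: [0.5971, -0.2112, 0.093]
ee_rot: [[-0.017, -1.0, 0.001], [-1.0, 0.017, 0.0], [-0.0, -0.001, -1.0]]
wrist_force: [-0.1, 0.5, -0.8]
gripper_width: 0.415
time_s: 47.35
tcp_pos: [0.5974, -0.2114, 0.0943]
ee_rot: [[-0.017, -1.0, 0.002], [-1.0, 0.017, -0.0], [0.0, -0.002, -1.0]]
wrist_force: [-0.3, 0.3, -0.3]
gripper_width: 0.413
t 47.35 tcp [ 0.5974 -0.2114  0.0943] F [-0.3  0.3 -0.3] w 3.59 j6 3.9
shift now cm [-0.11  0.03  0.73] after turn [-0.11  0.03  0.73] turn [-0.1  -0.01  0.01]
```

```bash
python3 -m jog '[[0,0,0.4,0,0,0],[0,0,0.3,0,0,0],[0,0,0,0,0,0],[0,0,0,0,0,0],[0,0,0,0,0,0]]' 0.5
python3 -m jog '[[0,0.1,0,0,0,0],[0,0.1,0,0,0,0],[0,0,0.1,0,0,0],[0,0,0.1,0,0,0],[0,0,0.1,0,0,0]]'
python3 go.py R 90 .087
python3 -m jog '[[0,0,0.1,0,0,0],[0,0,0.1,0,0,0],[0,0,0,0,0,0],[0,0,0,0,0,0],[0,0,0,0,0,0]]'
python3 go.py R 90 .087
```

```text
time_s: 47.77
tcp_pos: [0.5969, -0.2114, 0.0864]
ee_rot: [[-0.017, -1.0, -0.0], [-1.0, 0.017, -0.0], [0.0, 0.0, -1.0]]
wrist_force: [0.2, -0.1, -0.7]
gripper_width: 0.125
time_s: 48.18
tcp_pos: [0.5962, -0.2114, 0.0863]
ee_rot: [[-0.016, -1.0, 0.003], [-1.0, 0.016, -0.001], [0.001, -0.003, -1.0]]
wrist_force: [-1.7, 2.5, 13.3]
gripper_width: 0.111
t 48.1833 tcp [ 0.5962 -0.2114  0.0863] F [-1.7  2.5 13.3] w 0.97 j6 3.9
shift now cm [-0.11  0.06 -0.07] after turn [-0.11  0.06 -0.07] turn [-0.18 -0.07  0.07]
time_s: 48.6
tcp_pos: [0.5963, -0.2115, 0.0863]
ee_rot: [[-0.016, -1.0, 0.004], [-1.0, 0.016, -0.002], [0.002, -0.004, -1.0]]
wrist_force: [-3.6, 4.1, 16.9]
gripper_width: 0.109
t 48.6 tcp [ 0.5963 -0.2115  0.0863] F [-3.6  4.1 16.9] w 0.95 j6 3.9
shift now cm [-0.11  0.08 -0.07] after turn [-0.11  0.08 -0.07] turn [-0.24 -0.1   0.1 ]
```

```bash
python3 -m jog '[[0,0,-0.2,0,0,0],[0,0,-0.15,0,0,0],[0,0,0,0,0,0],[0,0,0,0,0,0],[0,0,0,0,0,0]]'
python3 -m jog '[[0,0,0,0,0,0],[0,0,0,0,0,0],[0,0,0,0,0,0],[0,0,0,0,0,0],[0,0,0,0,0,0]]' 3.6
python3 -m jog '[[0,0,-0.4,0,0,0],[0,0,-0.8,0,0,0],[0,0,-1.4,0,0,0],[0,0,-1.4,0,0,0],[0,0,-1.4,0,0,0]]'
python3 -m jog '[[0,0,-1.4,0,0,0],[0,0,-1.4,0,0,0],[0,0,-1.4,0,0,0],[0,0,-1.0,0,0,0],[0,0,0,0,0,0]]'
python3 -m jog '[[-1.5,0,0,0,0,0],[-2.5,0,0,0,0,0],[-2.5,0,0,0,0,0],[-2.5,0,0,0,0,0],[-2.5,0,0,0,0,0]]'
python3 -m jog '[[-2.5,0,0,0,0,0],[-2.5,0,0,0,0,0],[-2.5,0,0,0,0,0],[-2.5,0,0,0,0,0],[-2.5,0,0,0,0,0]]'
python3 - <<'E'
from h import *
snap('side','sideG');crop('sideG',195,215,375,330,4,'csG');snap('top','topG');crop('topG',360,160,460,300,4,'ctG')
E
```

```text
time_s: 49.02
tcp_pos: [0.5959, -0.2114, 0.0863]
ee_rot: [[-0.017, -1.0, 0.002], [-1.0, 0.017, -0.001], [0.001, -0.002, -1.0]]
wrist_force: [-0.3, 1.7, 7.3]
gripper_width: 0.11
time_s: 49.43
tcp_pos: [0.5943, -0.2113, 0.0843]
ee_rot: [[-0.018, -1.0, -0.002], [-1.0, 0.018, 0.0], [-0.0, 0.002, -1.0]]
wrist_force: [-0.7, 0.4, 0.0]
gripper_width: 0.378
time_s: 49.85
tcp_pos: [0.595, -0.2114, 0.1403]
ee_rot: [[-0.017, -1.0, 0.0], [-1.0, 0.017, -0.0], [0.0, -0.0, -1.0]]
wrist_force: [0.2, 0.6, 0.0]
gripper_width: 0.412
time_s: 50.27
tcp_pos: [0.5963, -0.2117, 0.1944]
ee_rot: [[-0.017, -1.0, 0.006], [-1.0, 0.017, -0.001], [0.001, -0.006, -1.0]]
wrist_force: [1.6, -0.5, 0.5]
gripper_width: 0.416
time_s: 50.68
tcp_pos: [0.596, -0.0947, 0.1898]
ee_rot: [[-0.018, -1.0, -0.002], [-1.0, 0.018, 0.0], [-0.0, 0.002, -1.0]]
wrist_force: [0.5, 0.7, 0.1]
gripper_width: 0.413
time_s: 51.1
tcp_pos: [0.598, 0.0304, 0.1899]
ee_rot: [[-0.017, -1.0, -0.002], [-1.0, 0.017, -0.0], [0.0, 0.002, -1.0]]
wrist_force: [-0.4, -0.7, -0.3]
gripper_width: 0.413
```

View pics/csG.png

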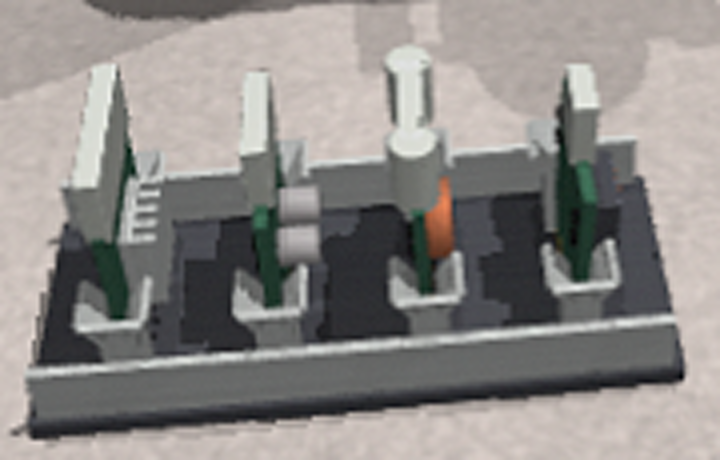

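View pics/ctG.png

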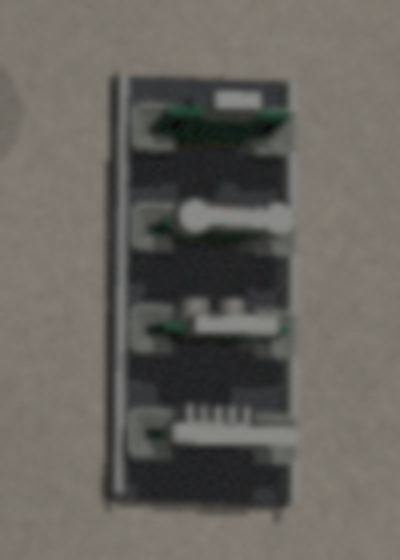

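The short board settles back into the same lean. That is its resting attitude in the guide play, identical to the carrier, and its height shows it fully home. The gripper is clear, so I hand in.

```bash
python3 -c "
from station import finish_job,sense
print(sense()['time_s'],sense()['wrist_force']);print(finish_job())"
```

```text
51.2 [-0.61218728 -0.32713547 -0.91625973]
the job is handed in; nothing more can be done
None
```

All four boards are in the rack in reverse order: from the robot outward, long, medium, knobs, short. Each was lowered down its guides, pressed lightly home at 13–17 N and let go. I handed in at 51 s of the 115 s, with the gripper well clear of everything.

**What the last checks showed:** Each board stopped going down at the height it was gripped at in the carrier. In the final pictures all four stand in their slots, and the long, medium and knobs boards are upright to within about 1 mm at the bar.

**One check that did not come out clean:** The short board leans about 5 mm at the bar, roughly 3°, towards its transformer side. It leaned about 4.6 mm the same way in the carrier at the start. I regripped it once, set it straight and released it, but it settled back to the same lean. I took this as the play in the guides and left it; I can't say whether it counts as upright.

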